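# Clear down the glue-up jig

## Robot

A 6-joint arm with a two-finger parallel gripper is mounted at the origin on the work surface. World frame = base frame: x ahead of the robot, y to its left, z up, the work surface at z = 0. Lengths are in m, angles in rad, forces in N, time in s.
With the tool pointing down it reaches from about 0.35 to 0.85 m from the base axis. Payload 8.1 kg.
Tool frame: the origin (TCP) lies between the finger pads; the fingertips stand 11 mm ahead of it and the grasp point (between the pads) lies 8 mm behind it (tips_ahead is the z of the fingertips in the tool frame, in m); z points along the fingers, y is the line along which they close (so a half turn about z gives the same grasp; the last joint's range is limited). The gripper opens to 93 mm and grips with 3 to 60 N. Pads are 15 mm wide; open, the fingers measure 128 mm over their backs; the gripper's body (75 mm by 188 mm) begins 65 mm behind the grasp point.
Start: joints at [-1.394, 0.13, 1.488, -0, 1.523, -0.085], TCP at [0.155, -0.58, 0.23] pointing down, gripper open.
Joint ranges: [-2.96, 2.96], [-0.89, 2.26], [0.02, 2.5], [-1.34, 4.48], [0, 2.73], [-2.66, 2.66]. Speed limits (rad/s): [2.39, 2.39, 2.79, 3.14, 3.14, 3.14].

## Interface

Orientations are given as a rotation vector (axis times angle).
In Python, from plant import read_state, read_camera, close_job, tips_ahead gives the robot as it stands. The module is installed in compiled form; this text tells all that it offers.
- The arm moves only by the tool move_arm, never from a script. Its argument "plan" is a list of rows, each a list of 7 numbers: the turn, a rotation vector about the tool's x, y, z in units of 6 degrees (1.0 is 6 degrees), then the shift along the tool's x, y, z in units of 25 mm (1.0 is 25 mm), then the finger opening in mm, from 0 to 93. A call has exactly 10 rows; each row shifts and turns the commanded pose from where the row before left it, along the tool's axes as they then stand; what a row does not reach is not made up. A row lasts 1/10 s, in which the tool goes at most 50 mm and 8.59 degrees, less where a joint would pass 70% of its speed; a pose out of reach is approached as far as the arm can. A call is refused whole if a number of a shift passes 1 or a number of a turn 1, either way. A call with a gripper value outside its range is refused whole. The fingers move at their own pace and stop on an object; "force" is the grip in N (left out, the last holds). Time passes only in rows, so rows that do not move let the fingers close, or fill a call up. It gives the time, the measured TCP pose, the force, the opening and the grip force at its end, in the units of the state.
- read_state(): the state, without advancing time (a new reading comes with each control period).
- read_camera(name): name is "side" or "top" or "wrist"; returns a dict with "frame" (384x512x3 uint8, red, green, blue), "z_map" (384x512 float32, m along the optical axis (not along the pixel's ray), 0 where there is no reading), "fx", "fy", "cx", "cy" (pixels), "distortion" ([k1, k2, p1, p2, k3] as OpenCV has them; the pictures are not rectified), "rvec" (rotation vector, rad) and "tvec" (3), from world to camera coordinates, as OpenCV has them. Camera axes: x right, y down, z forward; pixel columns grow to the right and rows downward; lengths in m; the calibration is good to about 2 mm. A picture is of the moment at which its call begins.
- close_job(): hands the job in; it is judged then, once.
The state is a dict: "t": time; "q": joint angles; "dq": joint speeds; "joint_torque": joint torques, N m; "tool_pos": TCP position; "orientation": TCP orientation; "force": force on the tool from outside, world axes, zero at the start; "wrist_torque": the same for the moment, N m; "opening": finger opening in m; "gripper_force": force on a finger pad.
Only numpy, scipy, OpenCV 4.12 (cv2) and the standard library are available. Lean on these libraries where they do the work, as an engineer would, in place of code of your own. Each camera call takes 0.05 s, during which the arm holds its last target. There are 200 camera calls.

## Task

Clear down the glue-up jig: first turn the air regulator's knob back until its white pointer line is on the green mark, then slide the yellow lock fork fully home around it, leaving the knob on the mark. Only after that, free every swollen oak key from the jig by rocking it from side to side along its slot while easing it up a little at a time (a straight pull would lift the loose jig block off its base, which must not happen), and put all the keys in the red tray, at rest inside its walls. Leave the glue bottle, the hammer and the wooden ring where they are.

Things in the scene. Friction and masses are not known exactly. Their poses are not given: they have to be found in the camera images.
- jig_base: dark steel base plate of the glue-up jig, 130 x 390 x 12 mm, fixed to the bench. Origin at the centre of its underside; local y runs along the row of three slots. The loose plywood jig block on it is 100 (x) x 340 (y) mm, top 72 mm above the bench; block and pads weigh 1.04 kg, held down by weight alone, free to move only straight up
- jig_block (a joint): lift of the loose jig block off its base, m: 0 = seated; must stay under 0.005. The friction on one wedged key exceeds the block's weight, so a straight pull lifts it. Rocking a key about +-0.2 rad about its x axis, around the height of the pads, while raising it some 2 mm a swing, breaks the friction; raised 20 to 30 mm it is clear of the pads and loose
- slot0 (a point): centre of a slot's mouth, 72 mm above the bench, at the jig's local y = -105 mm. The slot is 80 mm long (y) and 33 mm wide (x), its floor 20 mm above the bench. Low down, 32 to 52 mm above the bench, a fixed pad on the -x side and a sprung one on the +x side squeeze the key with about 14 N. Holds key of the same number at the start, if present
- slot1 (a point): centre of a slot's mouth, 72 mm above the bench, at the jig's local y = 0 mm. The slot is 80 mm long (y) and 33 mm wide (x), its floor 20 mm above the bench. Low down, 32 to 52 mm above the bench, a fixed pad on the -x side and a sprung one on the +x side squeeze the key with about 14 N. Holds key of the same number at the start, if present
- slot2 (a point): centre of a slot's mouth, 72 mm above the bench, at the jig's local y = +105 mm. The slot is 80 mm long (y) and 33 mm wide (x), its floor 20 mm above the bench. Low down, 32 to 52 mm above the bench, a fixed pad on the -x side and a sprung one on the +x side squeeze the key with about 14 N. Holds key of the same number at the start, if present
- tray: red plastic open tray for the keys, 200 (x) x 140 (y) x 40 mm outside, walls and floor 5 mm, loose, 0.7 kg. Origin at the centre of its underside, z up
- regulator: grey air regulator housing, 225 (x) x 110 (y) x 40 mm, fixed to the bench; origin at bench level. Knob axis at local x = -50, y = 0 mm; green mark on the -x side of the knob; lock at the +x side
- knob (a joint): angle of the regulator knob, rad: 0 = white pointer on the green mark (bar along the housing's x), grows clockwise seen from above; set it within 0.1. Turns from -0.7 to 1.9 with 0.06 N m friction and stays where left
- knob_grip (a point): point on the knob's axis at grip height, 78 mm above the bench. The black bar grip is 56 mm long (local x), 16 mm wide, from 47 to 89 mm above the bench; the white pointer line is on the top of its -x half. The point turns with the knob
- lock (a joint): travel of the yellow lock fork, m: 0 = open, 0.060 = fully home around the knob bar (over 0.055 counts); it slides along the housing's -x against 2 N friction
- lock_top (a point): centre of the top of the lock's upright yellow tab, 90 mm above the bench; the tab is 14 mm (x) x 40 mm (y) and stands 38 mm above the fork's crossbar (top 52 mm above the bench); the fork's two arms reach towards the knob, tops 68 mm above the bench. Moves with the lock
- glue: white glue bottle, 60 mm diameter, 160 mm tall, a bystander; origin at the centre of its underside
- wood_ring: wooden ring, 120 mm outside, 35 mm high, a bystander; origin at the centre of its underside
- mallet: hammer lying on the bench near the robot, a bystander; origin under its middle
- key0: oak key, blue band near the top, 28 (x) x 60 (y) x 115 (z) mm, about 0.14 kg; the lowest 12 mm are a foot 24 x 30 mm. At first wedged upright on its slot's floor (20 mm above the bench, top at 135), axes along the jig's. Origin at the centre of its underside, z through its length. Two or three of the three keys are present; absent ones read None
- key0_mid (a point): middle of that key, 57.5 mm from its underside
- key1: oak key, blue band near the top, 28 (x) x 60 (y) x 115 (z) mm, about 0.14 kg; the lowest 12 mm are a foot 24 x 30 mm. At first wedged upright on its slot's floor (20 mm above the bench, top at 135), axes along the jig's. Origin at the centre of its underside, z through its length. Two or three of the three keys are present; absent ones read None
- key1_mid (a point): middle of that key, 57.5 mm from its underside
- key2: oak key, blue band near the top, 28 (x) x 60 (y) x 115 (z) mm, about 0.14 kg; the lowest 12 mm are a foot 24 x 30 mm. At first wedged upright on its slot's floor (20 mm above the bench, top at 135), axes along the jig's. Origin at the centre of its underside, z through its length. Two or three of the three keys are present; absent ones read None
- key2_mid (a point): middle of that key, 57.5 mm from its underside
Mind the look-alikes: they are no part of the job. What is shaped like the key0 but black or purple is not meant.

How it is judged:
On the way, in this order (a step that is already met when the one before it is completed fails the run):
1. the knob's pointer is on the green mark while the lock is still open (value of joint knob between -0.1 and 0.1 rad and value of joint lock below 0.03 m), for 0.2 s.
2. the lock is fully home with the knob on the mark (value of joint knob between -0.1 and 0.1 rad and value of joint lock above 0.055 m), for 0.2 s.
At the end, for the whole second after the job is handed in: knob within 0.1 rad of the green mark, lock at least 55 mm along (fully home at 60 mm), jig block seated (within 3 mm), tray level, and the middle of every key present inside the tray's outline and under 80 mm above its underside, at rest (all of step 2 and value of joint jig_block below 0.003 m and x of key0_mid in the frame of tray between -0.1 and 0.1 m and y of key0_mid in the frame of tray between -0.07 and 0.07 m and z of each of key0_mid, key1_mid, key2_mid in the frame of tray below 0.08 m and linear speed of each of key0, key1, key2 below 0.03 m/s and x of key1_mid in the frame of tray between -0.1 and 0.1 m and y of key1_mid in the frame of tray between -0.07 and 0.07 m and x of key2_mid in the frame of tray between -0.1 and 0.1 m and y of key2_mid in the frame of tray between -0.07 and 0.07 m and angle between tray's own z axis and vertical below 0.1 rad); the robot touches nothing.
It fails at once if the jig block is lifted 5 mm or more off its base (value of joint jig_block above 0.005 m).
It fails at once if a key is drawn (over 15 mm up) before the lock is home (value of joint lock below 0.05 m and z of any of key0, key1, key2 in the frame of jig_base above 0.035 m).
It fails at once if a bystander is moved more than 30 mm (distance of any of glue, wood_ring, mallet from where it was at the start of the episode above 0.03 m).
Of key0, key1, key2 only 2 to 3 are there at a start; the rules pass over those that are not, and their reading is None.
At some moment in a run one of tray may be knocked a few centimetres aside while the robot is not near it.
Once in a run the grip may slacken for a moment while it holds something.
It also fails if it takes over 210 s, if anything falls off the work surface, if the arm or the gripper's body presses on something with over 40 N, if the wrist force passes 120 N, or if a joint passes its speed limit or range.

## Working session

There is one attempt and no reset: what is moved stays moved. The work goes in short steps, Python scripts to look and compute and a tool call to move; the robot and the scene stay as the last step left them, time stands still between calls to the robot, and variables do not carry over. Pictures are saved under pics/ and viewed, at most 14 in all, crops included, and the job is handed in when it is done.

Besides the shell and the picture viewer there is one more tool, called after ">>>" in YAML: its name, and indented under it one key for each argument. move_arm: Moves the arm, as the interface text tells. Its arguments: {"type":"object","properties":{"plan":{"type":"array","items":{"type":"array","items":{"type":"number"}}},"force":{"type":"number"}},"required":["plan"]}

```bash
mkdir -p pics; cat > h.py <<'E'
import numpy as np, cv2
from plant import *
from scipy.spatial.transform import Rotation as R
def snap(name):
    c=read_camera(name); c['K']=np.array([[c['fx'],0,c['cx']],[0,c['fy'],c['cy']],[0,0,1.]]); c['D']=np.array(c['distortion'],float)
    c['R']=cv2.Rodrigues(np.array(c['rvec'],float))[0]; c['t']=np.array(c['tvec'],float).ravel(); return c
def world(c):
    h,w=c['z_map'].shape
    u,v=np.meshgrid(np.arange(w),np.arange(h)); p=np.stack([u,v],-1).reshape(-1,1,2).astype(float)
    n=cv2.undistortPoints(p,c['K'],c['D']).reshape(h,w,2)
    z=c['z_map'][...,None]; P=np.concatenate([n*z,z],-1)
    return (P-c['t'])@c['R']
def ray(c,u,v,z):
    n=cv2.undistortPoints(np.array([[[u,v]]],float),c['K'],c['D']).ravel()
    d=c['R'].T@np.array([n[0],n[1],1]); o=-c['R'].T@c['t']
    return o+d*(z-o[2])/d[2]
def save(c,fn,crop=None,s=1):
    im=c['frame'][...,::-1]
    if crop: im=im[crop[1]:crop[3],crop[0]:crop[2]]
    cv2.imwrite('pics/'+fn,cv2.resize(im,None,fx=s,fy=s,interpolation=cv2.INTER_CUBIC))
E
python3 - <<'E'
from h import *
import numpy as np
s=read_state();print(s);print(tips_ahead)
a=snap('top');b=snap('side')
im=np.hstack([a['frame'],b['frame']])[...,::-1]
save(a,'top0.png',None,1.5);save(b,'side0.png',None,1.5)
E
```

```text
{'t': 0.0, 'q': array([-1.39438349e+00,  1.31148228e-01,  1.48927326e+00,  3.62282252e-06,
        1.52300315e+00, -8.53783258e-02]), 'dq': array([-0.00041508,  0.00044436, -0.00118465,  0.00044585,  0.00055155,
       -0.00031245]), 'joint_torque': array([-1.25844530e-03, -5.59843147e+01, -4.91760027e+01,  7.67067284e-02,
        3.58647597e-02, -1.71730885e-04]), 'tool_pos': array([ 0.15522531, -0.57900437,  0.22859847]), 'orientation': array([-3.11290302e+00, -4.09808161e-01,  1.25187639e-04]), 'force': array([ 0.46159231,  0.42727279, -0.19418796]), 'wrist_torque': array([-0.02768248, -0.03806037,  0.01432578]), 'gripper_force': 0.0, 'opening': 0.0936136105248758}
0.011
```

View pics/top0.png

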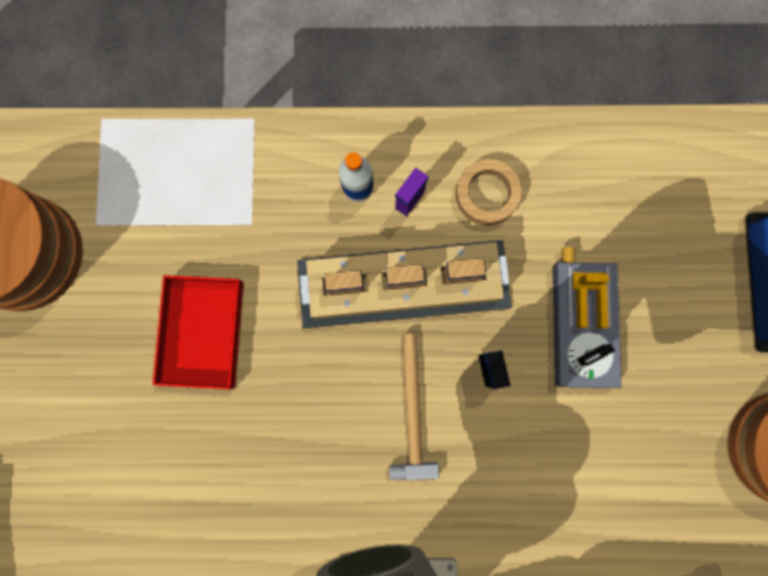

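View pics/side0.png

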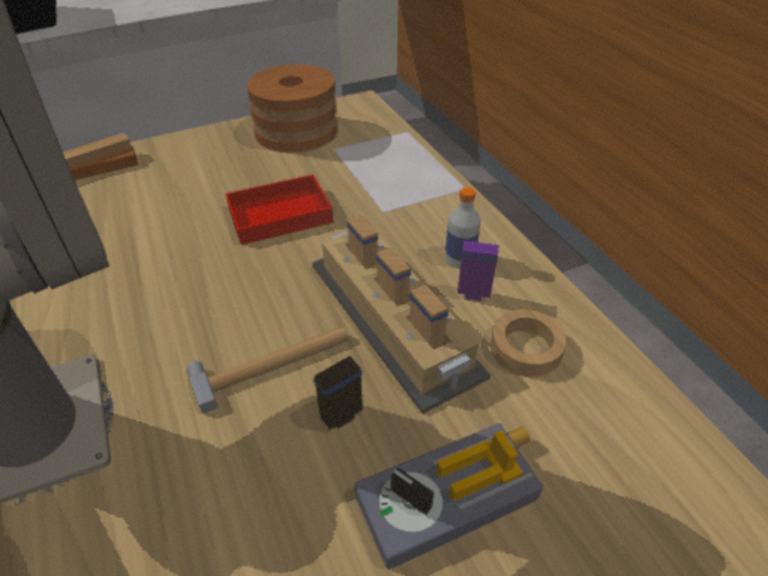

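The top view shows the red tray at (200,332), the jig with three keys at (344,281), (404,274) and (465,269), the regulator at (588,325) with its knob at (590,356), and the yellow tab at (590,280). The black block at (494,370) and the purple one at (411,192) are look-alikes, standing free of the jig. The oak keys in the slots fit the description because they have blue bands.

```bash
cat > meas.py <<'E'
from h import *
def run():
    out={}
    for n in ['top','side']:
        c=snap(n); W=world(c); f=c['frame']; hsv=cv2.cvtColor(f,cv2.COLOR_RGB2HSV); z=W[...,2]
        c['W']=W;c['hsv']=hsv;out[n]=c
    return out
def rect(pts):
    r=cv2.minAreaRect(pts[:,:2].astype(np.float32)*1000); return np.round(r[0],1),np.round(r[1],1),round(r[2],1),len(pts)
E
python3 - <<'E'
from meas import *
o=run()
for n,c in o.items():
    W=c['W'];h=c['hsv'];z=W[...,2];H,S,V=h[...,0],h[...,1],h[...,2]
    ok=c['z_map']>0
    reg=(W[...,0]>.2)&(W[...,0]<.9)&(abs(W[...,1])<.65)&ok
    red=reg&((H<5)|(H>175))&(S>180)&(V>100)
    print(n,'tray rim',rect(W[red&(z>.033)&(z<.05)]),'all',rect(W[red]))
    key=reg&(z>.128)&(z<.142)&(W[...,0]<.65)&(W[...,0]>.4)
    nn,l,st,ce=cv2.connectedComponentsWithStats(key.astype(np.uint8))
    for i in range(1,nn):
        if st[i,4]>15: print(' h135',ce[i],rect(W[l==i]),z[l==i].mean())
    blk=reg&(z>.066)&(z<.078)&(S<170)
    nn,l,st,ce=cv2.connectedComponentsWithStats(blk.astype(np.uint8))
    for i in range(1,nn):
        if st[i,4]>150: print(' blk',ce[i],rect(W[l==i]),z[l==i].mean())
    hs=reg&(z>.03)&(z<.046)&(W[...,1]<-.1)&(S<110)
    nn,l,st,ce=cv2.connectedComponentsWithStats(hs.astype(np.uint8))
    for i in range(1,nn):
        if st[i,4]>150: print(' housing',ce[i],rect(W[l==i]))
    yel=reg&(H>15)&(H<30)&(S>220)&(W[...,1]<-.15)
    print(' yel all',rect(W[yel&(z>.045)]),'tab',rect(W[yel&(z>.083)]))
    gr=reg&(H>40)&(H<85)&(S>100)&(W[...,1]<-.15)
    print(' green',W[gr].mean(0),gr.sum())
    bar=reg&(z>.080)&(z<.097)&(W[...,1]<-.2)&(V<110)&~yel
    nn,l,st,ce=cv2.connectedComponentsWithStats(bar.astype(np.uint8))
    for i in range(1,nn):
        if st[i,4]>20: print(' bar',ce[i],rect(W[l==i]),W[l==i].mean(0))
a=o['top'];save(a,'knob.png',(360,165,425,265),6)
c=o['side'];save(c,'knobs.png',(230,280,370,380),5)
E
```

```text
top tray rim (array([508.9, 357.4]), array([139.8, 198.3]), 87.2, 433) all (array([508.9, 357.4]), array([139.8, 198.3]), 87.2, 3506)
 h135 [ 12.89718076 176.85737977] (array([605.8, 620.4]), array([59.7, 87.9]), 89.2, 603) 0.13855494287654896
 h135 [310.26950355 178.71631206] (array([ 607.9, -119.2]), array([29. , 60.8]), 5.7, 282) 0.13483689329616025
 h135 [269.61732852 182.58483755] (array([598.5, -16.7]), array([29.2, 60.2]), 4.7, 277) 0.13444113318113485
 h135 [228.63571429 186.59642857] (array([588.5,  85.7]), array([28.8, 60.4]), 5.7, 280) 0.13477251839460716
 blk [269.57925636 186.52725748] (array([599. , -20.6]), array([100.8, 358.6]), 5.5, 3577) 0.07180013211688009
 housing [390.64836496 220.02866371] (array([ 520.9, -348.4]), array([110.6, 224.5]), 89.0, 2477)
 yel all (array([ 563.4, -349.4]), array([54.4, 95.5]), 89.8, 479) tab (array([ 597.6, -349.3]), array([36.2, 11.5]), 89.6, 73)
 green [ 0.43140083 -0.34801586  0.04210543] 11
 bar [398.43939394 235.74242424] (array([ 466.3, -347.7]), array([15.4, 55.6]), 26.8, 132) [ 0.46650362 -0.34686986  0.08857962]
side tray rim
[... 497 characters left out ...]
-119.7]), array([28.6, 62.6]), 6.6, 278) 0.1337982459630436
 blk [265.51807229 206.0408778 ] (array([597. , -15.6]), array([102. , 353.3]), 5.7, 2324) 0.07117026827989746
 housing [291.68910706 331.68676952] (array([ 520.2, -351. ]), array([111. , 228.1]), 88.6, 4278)
 yel all (array([ 560.6, -354.4]), array([97.5, 58.2]), 2.7, 798) tab (array([ 595.4, -353.4]), array([37.4, 12.7]), 89.7, 111)
 green [ 0.43049022 -0.34819372  0.04168222] 26
 bar [333.57142857 298.34285714] (array([ 590.3, -352.4]), array([ 4.3, 37.3]), 1.8, 35) [ 0.58994229 -0.3528313   0.08444754]
 bar [274.76325088 323.54416961] (array([ 464.5, -349.4]), array([16.3, 55.9]), 28.6, 283) [ 0.46400368 -0.35139465  0.08717628]
```

View pics/knob.png

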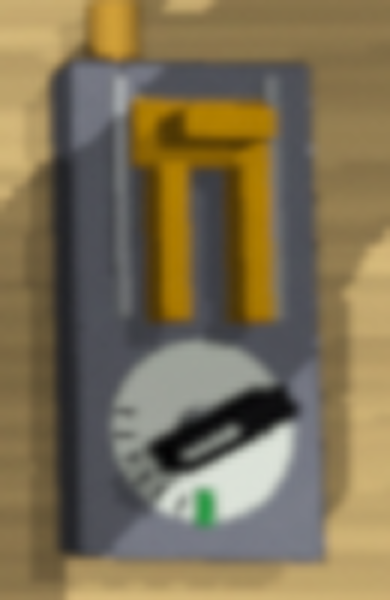

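View pics/knobs.png

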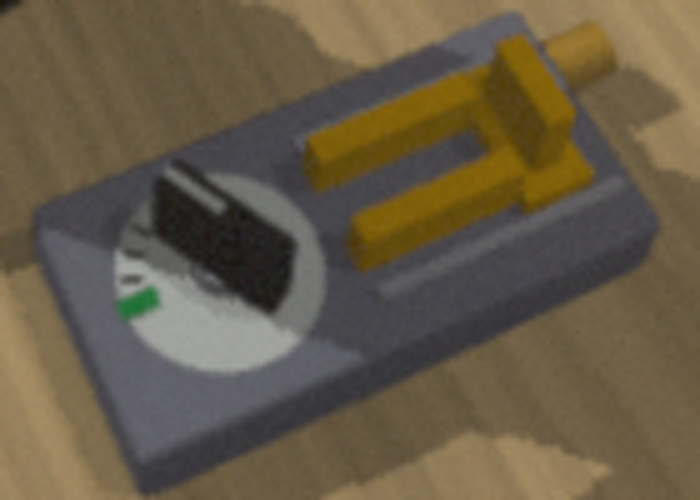

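The white line is on the +y end of the bar: pixel (165,455) in the enlarged top crop and (175,175) in the side crop. The pointer is therefore about 62° clockwise of the green mark. The lock is open, with its tab at x≈0.597. Next I move above the knob.

>>> move_arm:
  plan:
    - [0,0,0,1,-0.4,0,45]
    - [0,0,0,1,-0.4,0,45]
    - [0,0,0,1,-0.4,0,45]
    - [0,0,0,1,-0.4,0,45]
    - [0,0,0,1,-0.4,0,45]
    - [0,0,0,1,-0.4,0,45]
    - [0,0,0,1,-0.4,0,45]
    - [0,0,0,1,-0.4,0,45]
    - [0,0,0,1,-0.4,0,45]
    - [0,0,0,1,-0.4,0,45]

```text
t: 1.2
tool_pos: [0.3716, -0.4174, 0.2294]
orientation: [-3.114, -0.41, 0.0]
force: [0.5, -0.4, -0.8]
opening: 0.0447
gripper_force: 0.0
```

>>> move_arm:
  plan:
    - [0,0,0,0.88,-0.35,0,45]
    - [0,0,0,0.88,-0.35,0,45]
    - [0,0,0,0.88,-0.35,0,45]
    - [0,0,0,0.88,-0.35,0,45]
    - [0,0,0,0.88,-0.35,0,45]
    - [0,0,1,0,0,0.3,45]
    - [0,0,1,0,0,0.3,45]
    - [0,0,1,0,0,0.3,45]
    - [0,0,1,0,0,0.3,45]
    - [0,0,1,0,0,0.3,45]

```text
t: 2.2
tool_pos: [0.4658, -0.3473, 0.1915]
orientation: [-3.114, 0.417, 0.001]
force: [-0.0, 0.0, -0.7]
opening: 0.0449
gripper_force: 0.0
```

>>> move_arm:
  plan:
    - [0,0,1,0,0,0.3,45]
    - [0,0,1,0,0,0.3,45]
    - [0,0,1,0,0,0.3,45]
    - [0,0,1,0,0,0.3,45]
    - [0,0,1,0,0,0.3,45]
    - [0,0,1,0,0,0.3,45]
    - [0,0,1,0,0,0.3,45]
    - [0,0,1,0,0,0.3,45]
    - [0,0,0,0,0,0,45]
    - [0,0,0,0,0,0,45]

```text
t: 3.2
tool_pos: [0.4657, -0.3474, 0.132]
orientation: [-2.681, 1.637, 0.001]
force: [0.3, 0.5, 0.9]
opening: 0.0448
gripper_force: 0.0
```

```bash
cat >> h.py <<'E'
def to(x,y,z,yawy=None):
    "shift units in tool axes to a world TCP target, and turn units about tool z so tool y points at yawy deg"
    s=read_state();Q=R.from_rotvec(s['orientation']); d=Q.inv().apply(np.array([x,y,z])-s['tool_pos'])/.025
    M=Q.as_matrix(); yy=np.degrees(np.arctan2(M[1,1],M[0,1]))
    print('t',round(s['t'],2),'pos',s['tool_pos'].round(4),'zaxis',M[:,2].round(3),'yaw',yy.round(2),'open',round(s['opening'],4),'F',s['force'].round(1),'gf',round(s['gripper_force'],1),'q',s['q'].round(2))
    print('shift',d.round(2), 'turn', None if yawy is None else round((((yy-yawy)+90)%180-90)/6,2))
E
python3 - <<'E'
from h import *
to(.466,-.348,.070,-153.2)
c=snap('wrist');save(c,'w1.png',None,1.2)
W=world(c)
m=(W[...,2]>.08)&(W[...,2]<.097)&(np.hypot(W[...,0]-.466,W[...,1]+.348)<.06)&(c['z_map']>0)
from meas import rect
print(rect(W[m]))
E
```

```text
t 3.2 pos [ 0.4657 -0.3474  0.132 ] zaxis [-0.  0. -1.] yaw -152.83 open 0.0448 F [0.3 0.5 0.9] gf 0.0 q [-0.73  0.15  1.65  0.    1.34  1.94]
shift [ 0.03 -0.    2.48] turn 0.06
(array([ 466.1, -350.1]), array([15.7, 55.6]), 27.6, 2150)
```

View pics/w1.png

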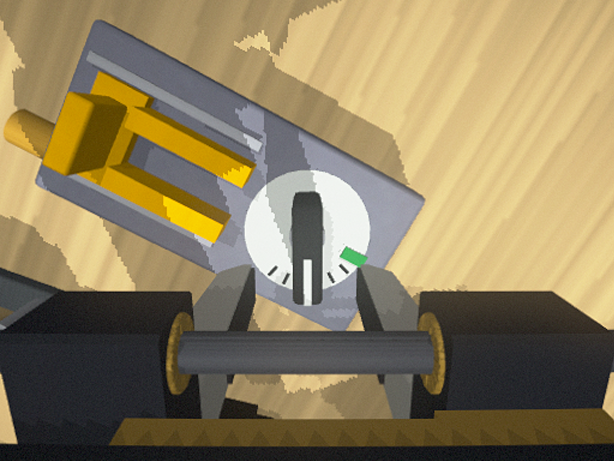

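The wrist view shows the bar (306,248) lying between the open fingers, with the green mark at (354,256). I descend, grip and turn the knob counterclockwise by about 62°.

>>> move_arm:
  plan:
    - [0,0,0,0,0,0.5,45]
    - [0,0,0,0,0,0.5,45]
    - [0,0,0,0,0,0.5,45]
    - [0,0,0,0,0,0.5,45]
    - [0,0,0,0,0,0.5,45]
    - [0,0,0,0,0,0,5]
    - [0,0,0,0,0,0,5]
    - [0,0,0,0,0,0,5]
    - [0,0,0,0,0,0,5]
    - [0,0,0,0,0,0,5]
  force: 15

```text
t: 4.25
tool_pos: [0.4654, -0.3485, 0.0705]
orientation: [2.677, -1.641, 0.001]
force: [-4.9, -2.2, 2.9]
opening: 0.0159
gripper_force: 15.0
```

>>> move_arm:
  plan:
    - [0,0,-0.8,0,0,0,5]
    - [0,0,-0.8,0,0,0,5]
    - [0,0,-0.8,0,0,0,5]
    - [0,0,-0.8,0,0,0,5]
    - [0,0,-0.8,0,0,0,5]
    - [0,0,-0.8,0,0,0,5]
    - [0,0,-0.8,0,0,0,5]
    - [0,0,-0.8,0,0,0,5]
    - [0,0,-0.8,0,0,0,5]
    - [0,0,-0.8,0,0,0,5]

```text
t: 5.25
tool_pos: [0.4651, -0.3489, 0.0706]
orientation: [3.113, -0.405, -0.001]
force: [-6.6, -4.0, 1.9]
opening: 0.0161
gripper_force: 15.0
```

>>> move_arm:
  plan:
    - [0,0,-0.8,0,0,0,5]
    - [0,0,-0.8,0,0,0,5]
    - [0,0,-0.75,0,0,0,5]
    - [0,0,0,0,0,0,5]
    - [0,0,0,0,0,0,5]
    - [0,0,0,0,0,0,5]
    - [0,0,0,0,0,0,5]
    - [0,0,0,0,0,0,5]
    - [0,0,0,0,0,0,5]
    - [0,0,0,0,0,0,5]

```text
t: 6.25
tool_pos: [0.4651, -0.3491, 0.0706]
orientation: [3.139, -0.025, -0.001]
force: [-6.1, -4.4, 1.7]
opening: 0.0162
gripper_force: 15.0
```

```bash
python3 -c "
from h import *
to(.466,-.348,.070,-91)"
```

```text
t 6.25 pos [ 0.4651 -0.3491  0.0706] zaxis [-0.001 -0.002 -1.   ] yaw -90.93 open 0.0162 F [-6.1 -4.4  1.7] gf 15.0 q [-0.73  0.21  1.7  -0.    1.23  0.86]
shift [ 0.04 -0.04  0.02] turn 0.01
```

>>> move_arm:
  plan:
    - [0,0,0,0,0,0,40]
    - [0,0,0,0,0,0,40]
    - [0,0,0,0,0,0,40]
    - [0,0,0,0,0,-0.4,40]
    - [0,0,0,0,0,-1,40]
    - [0,0,0,0,0,-1,40]
    - [0,0,0,0,0,-1,40]
    - [0,0,0,0,0,-1,40]
    - [0,0,0,0,0,0,0]
    - [0,0,0,0,0,0,0]

```text
t: 7.25
tool_pos: [0.4664, -0.3478, 0.1807]
orientation: [3.14, -0.024, 0.003]
force: [-0.2, -0.3, -0.2]
opening: 0.0284
gripper_force: 0.0
```

```bash
cat > reg.py <<'E'
from meas import *
def reg():
  for n in ['top','side','wrist']:
    c=snap(n);W=world(c);z=W[...,2];hsv=cv2.cvtColor(c['frame'],cv2.COLOR_RGB2HSV);H,S,V=[hsv[...,i] for i in range(3)]
    m=(c['z_map']>0)&(abs(W[...,1]+.35)<.06)
    b=m&(z>.082)&(z<.095)&(S<120)&(np.hypot(W[...,0]-.466,W[...,1]+.348)<.032)
    y=m&(z>.083)&(z<.097)&(H>15)&(H<30)&(S>200)&(W[...,0]<.65)
    print(n,'bar',rect(W[b]) if b.sum()>5 else None,'tab',(rect(W[y]),W[y].mean(0).round(4)) if y.sum()>5 else None)
  return c
E
python3 - <<'E'
from reg import *
reg()
to(.625,-.350,.170,-91)
E
```

```text
top bar None tab ((array([ 596.8, -348.1]), array([37. , 12.8]), 89.7, 77), array([ 0.5973, -0.3483,  0.0897]))
side bar (array([ 458.9, -349.7]), array([44.7, 15.8]), 0.4, 195) tab ((array([ 595.7, -353.3]), array([37.2, 13.3]), 89.9, 104), array([ 0.5962, -0.3568,  0.0888]))
wrist bar (array([ 466.5, -349.8]), array([15.9, 55.4]), 88.7, 1452) tab ((array([ 595.8, -352.2]), array([39.9,  9.9]), 88.8, 1065), array([ 0.5954, -0.3523,  0.0897]))
t 7.4 pos [ 0.4652 -0.3469  0.1782] zaxis [-0.002  0.002 -1.   ] yaw -90.9 open 0.0165 F [ 0.1  0.3 -0.2] gf 0.0 q [-0.73  0.11  1.61  0.    1.43  0.86]
shift [6.39 0.03 0.31] turn 0.02
```

The knob bar is now in line with the housing. Next I place the closed fingers behind the tab and push it.

>>> move_arm:
  plan:
    - [0,0,0,0.85,0,0,0]
    - [0,0,0,0.85,0,0,0]
    - [0,0,0,0.85,0,0,0]
    - [0,0,0,0.85,0,0,0]
    - [0,0,0,0.85,0,0,0]
    - [0,0,0,0.85,0.04,0,0]
    - [0,0,0,0.85,0.04,0,0]
    - [0,0,0,0.85,0.04,0,0]
    - [0,0,0,0,0,0,0]
    - [0,0,0,0,0,0,0]

```text
t: 8.4
tool_pos: [0.6351, -0.3527, 0.1777]
orientation: [-3.14, 0.024, 0.004]
force: [-0.6, -0.3, -0.0]
opening: 0.0005
gripper_force: 0.0
```

>>> move_arm:
  plan:
    - [0,0,0,0,0,0.6,0]
    - [0,0,0,0,0,0.7,0]
    - [0,0,0,0,0,0.7,0]
    - [0,0,0,0,0,0.7,0]
    - [0,0,0,0,0,0.7,0]
    - [0,0,0,0,0,0.7,0]
    - [0,0,0,0,0,0,0]
    - [0,0,0,-0.3,0,0,0]
    - [0,0,0,-0.3,0,0,0]
    - [0,0,0,-0.3,0,0,0]

```text
t: 9.4
tool_pos: [0.6134, -0.3534, 0.0787]
orientation: [3.14, -0.025, 0.003]
force: [0.8, -0.5, 0.4]
opening: 0.0002
gripper_force: 1.1
```

>>> move_arm:
  plan:
    - [0,0,0,-0.3,0,0,0]
    - [0,0,0,-0.3,0,0,0]
    - [0,0,0,-0.3,0,0,0]
    - [0,0,0,-0.3,0,0,0]
    - [0,0,0,-0.3,0,0,0]
    - [0,0,0,-0.3,0,0,0]
    - [0,0,0,0,0,0,0]
    - [0,0,0,0,0,0,0]
    - [0,0,0,0,0,0,0]
    - [0,0,0,0,0,0,0]

```text
t: 10.4
tool_pos: [0.5682, -0.352, 0.0767]
orientation: [-3.141, 0.024, 0.001]
force: [0.3, 0.2, 0.6]
opening: 0.0005
gripper_force: 0.0
```

```bash
python3 - <<'E'
from reg import *
reg()
to(.5515,-.350,.076,-91)
E
```

```text
top bar None tab None
side bar (array([ 463.8, -349.7]), array([14.9, 54.3]), 88.7, 241) tab ((array([ 510.2, -350.9]), array([38.2, 89.8]), 89.2, 144), array([ 0.5468, -0.3514,  0.0885]))
wrist bar None tab None
t 10.55 pos [ 0.5683 -0.3521  0.0769] zaxis [-0.  0. -1.] yaw -90.89 open 0.0007 F [ 0.8  0.7 -0.7] gf 0.0 q [-0.63  0.42  1.43 -0.    1.29  0.96]
shift [-0.67 -0.07  0.04] turn 0.02
```

>>> move_arm:
  plan:
    - [0,0,0,-0.1,0,0,0]
    - [0,0,0,-0.1,0,0,0]
    - [0,0,0,-0.1,0,0,0]
    - [0,0,0,-0.1,0,0,0]
    - [0,0,0,-0.1,0,0,0]
    - [0,0,0,-0.1,0,0,0]
    - [0,0,0,0,0,0,0]
    - [0,0,0,0,0,0,0]
    - [0,0,0,0,0,0,0]
    - [0,0,0,0,0,0,0]

```text
t: 11.55
tool_pos: [0.5564, -0.3518, 0.0774]
orientation: [3.14, -0.024, 0.01]
force: [18.5, -2.2, -10.0]
opening: 0.0003
gripper_force: 9.0
```

```bash
python3 - <<'E'
from reg import *
c=snap('side');W=world(c);hsv=cv2.cvtColor(c['frame'],cv2.COLOR_RGB2HSV);H,S=hsv[...,0],hsv[...,1]
y=(W[...,2]>.083)&(W[...,2]<.1)&(H>15)&(H<30)&(S>200)&(abs(W[...,1]+.35)<.04)&(W[...,0]>.5)&(W[...,0]<.7)
print(rect(W[y]));to(.5515,-.350,.076,-91)
E
```

```text
(array([ 539.1, -351.1]), array([38.5, 13.4]), 87.8, 142)
t 11.6 pos [ 0.5564 -0.3518  0.0774] zaxis [ 0.007 -0.001 -1.   ] yaw -90.87 open 0.0002 F [ 17.2  -2.1 -10.9] gf 9.0 q [-0.64  0.39  1.47  0.    1.28  0.94]
shift [-0.2  -0.07  0.06] turn 0.02
```

>>> move_arm:
  plan:
    - [0,0,0,0.4,0,0,0]
    - [0,0,0,0.4,0,0,0]
    - [0,0,0,0,0,-1,0]
    - [0,0,0,0,0,-1,0]
    - [0,0,0,0,0,-1,0]
    - [0,0,0,0,0,-1,0]
    - [0,0,0,-0.5,0,-1,0]
    - [0,0,0,-1,0,0,0]
    - [0,0,0,-1,0,0,0]
    - [0,0,0,0,0,0,0]

```text
t: 12.6
tool_pos: [0.5087, -0.3516, 0.2024]
orientation: [3.141, -0.027, -0.002]
force: [1.0, -0.1, 0.4]
opening: 0.0007
gripper_force: 0.0
```

```bash
python3 - <<'E'
from reg import *
c=reg();save(c,'w2.png',None,1.2)
to(.5515,-.350,.076,-91)
E
```

```text
top bar (array([ 460.7, -347.9]), array([17.3, 41. ]), 88.7, 106) tab None
side bar (array([ 463.8, -350.2]), array([14.8, 54.7]), 88.8, 243) tab ((array([ 512.6, -355.7]), array([69.3, 38.7]), 10.7, 139), array([ 0.5367, -0.3519,  0.0883]))
wrist bar (array([ 487.7, -350.1]), array([14.6, 13.2]), 89.3, 265) tab ((array([ 541.2, -351.2]), array([39.8, 13.6]), 89.1, 875), array([ 0.5417, -0.3514,  0.0899]))
t 12.75 pos [ 0.5112 -0.3514  0.2024] zaxis [ 0. -0. -1.] yaw -90.92 open 0.0004 F [-0.  -0.7 -0.6] gf 0.0 q [-0.68  0.2   1.46  0.    1.48  0.9 ]
shift [ 1.61 -0.08  5.06] turn 0.01
```

View pics/w2.png

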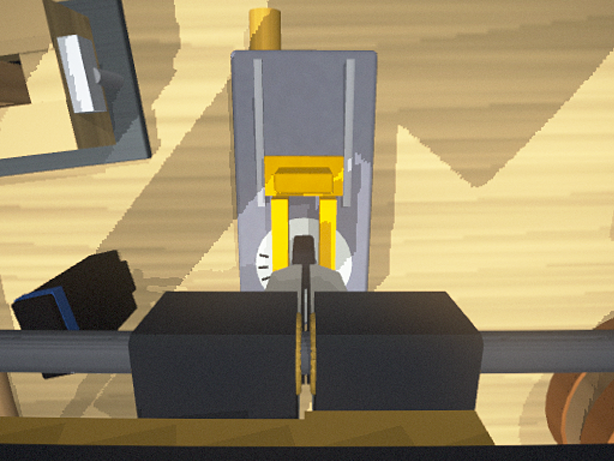

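The wrist view shows the fork around the bar, with the tab at (305,180). The travel measures about 57 mm, so I push once more, a little harder, to be sure it is against the stop.

>>> move_arm:
  plan:
    - [0,0,0,0.7,0,0,0]
    - [0,0,0,0.7,0,0,0]
    - [0,0,0,0.7,0,0,0]
    - [0,0,0,0.65,0,0,0]
    - [0,0,0,0,0,1,0]
    - [0,0,0,0,0,1,0]
    - [0,0,0,0,0,1,0]
    - [0,0,0,0,0,1,0]
    - [0,0,0,0,0,0.9,0]
    - [0,0,0,0,0,0,0]

```text
t: 13.75
tool_pos: [0.5778, -0.3503, 0.0746]
orientation: [-3.137, 0.024, 0.01]
force: [0.2, 0.2, -0.8]
opening: 0.0008
gripper_force: 0.0
```

>>> move_arm:
  plan:
    - [0,0,0,-0.2,0,0,0]
    - [0,0,0,-0.2,0,0,0]
    - [0,0,0,-0.2,0,0,0]
    - [0,0,0,-0.2,0,0,0]
    - [0,0,0,-0.1,0,0,0]
    - [0,0,0,-0.1,0,0,0]
    - [0,0,0,-0.1,0,0,0]
    - [0,0,0,-0.07,0,0,0]
    - [0,0,0,0,0,0,0]
    - [0,0,0,0,0,0,0]

```text
t: 14.75
tool_pos: [0.5562, -0.3523, 0.0811]
orientation: [3.138, -0.023, 0.02]
force: [27.6, -4.3, -14.5]
opening: 0.0006
gripper_force: 13.7
```

```bash
python3 - <<'E'
from reg import *
c=snap('side');W=world(c);hsv=cv2.cvtColor(c['frame'],cv2.COLOR_RGB2HSV);H,S=hsv[...,0],hsv[...,1]
y=(W[...,2]>.083)&(W[...,2]<.1)&(H>15)&(H<30)&(S>200)&(abs(W[...,1]+.35)<.04)&(W[...,0]>.5)&(W[...,0]<.7)
print(rect(W[y]));to(.5515,-.350,.076,-91)
E
```

```text
(array([ 539., -351.]), array([37.8, 12.8]), 89.0, 145)
t 14.8 pos [ 0.5562 -0.3523  0.0811] zaxis [ 0.012 -0.003 -1.   ] yaw -90.85 open 0.0003 F [ 28.2  -3.7 -14. ] gf 13.7 q [-0.65  0.38  1.47  0.    1.28  0.94]
shift [-0.19 -0.09  0.2 ] turn 0.02
```

The force rose but the tab did not move, so the lock is fully home. I retreat and go above the key nearest the tray, at (0.588, 0.086).

>>> move_arm:
  plan:
    - [0,0,0,0.4,0,0,0]
    - [0,0,0,0.4,0,0,0]
    - [0,0,0,0,0,-1,0]
    - [0,0,0,0,0,-1,0]
    - [0,0,0,0,0,-1,0]
    - [0,0,0,0,0,-1,0]
    - [0,0,0,0,0,-1,0]
    - [0,0,0,0,-1,0,0]
    - [0,0,0,0,-1,0,0]
    - [0,0,0,0,-1,0,0]

```text
t: 15.8
tool_pos: [0.5714, -0.2767, 0.205]
orientation: [3.141, -0.026, -0.0]
force: [0.6, 0.2, -0.2]
opening: 0.0005
gripper_force: 0.0
```

>>> move_arm:
  plan:
    - [0,0,0,0,-1,0,0]
    - [0,0,0,0,-1,0,0]
    - [0,0,0,0,-1,0,0]
    - [0,0,0,0,-1,0,0]
    - [0,0,0,0,-1,0,0]
    - [0,0,0,0,-1,0,0]
    - [0,0,0,0,-1,0,0]
    - [0,0,0,0,-1,0,0]
    - [0,0,0,0,-1,0,0]
    - [0,0,0,0,-1,0,0]

```text
t: 16.8
tool_pos: [0.5753, -0.0263, 0.2048]
orientation: [3.141, -0.025, -0.001]
force: [0.0, 0.1, 1.1]
opening: 0.0005
gripper_force: 0.0
```

>>> move_arm:
  plan:
    - [0,0,0,0,-1,0,50]
    - [0,0,0,0,-1,0,50]
    - [0,0,0,0,-1,0,50]
    - [0,0,0,0,-1,0,50]
    - [0,0,0,0,-0.4,0,50]
    - [0,0,-1,0,0,0,50]
    - [0,0,-1,0,0,0,50]
    - [0,0,-1,0,0,0,50]
    - [0,0,-1,0,0,0,50]
    - [0,0,-1,0,0,0,50]

```text
t: 17.8
tool_pos: [0.5772, 0.082, 0.2047]
orientation: [3.039, 0.795, -0.001]
force: [-0.1, -0.2, 0.2]
opening: 0.0503
gripper_force: 0.0
```

>>> move_arm:
  plan:
    - [0,0,-1,0,0,0,50]
    - [0,0,-1,0,0,0,50]
    - [0,0,-1,0,0,0,50]
    - [0,0,-1,0,0,0,50]
    - [0,0,-1,0,0,0,50]
    - [0,0,-1,0,0,0,50]
    - [0,0,-1,0,0,0,50]
    - [0,0,-1,0,0,0,50]
    - [0,0,-1,0,0,0,50]
    - [0,0,-1,0,0,0,50]

```text
t: 18.8
tool_pos: [0.5772, 0.082, 0.2047]
orientation: [2.235, 2.208, -0.001]
force: [-0.1, -0.1, -0.0]
opening: 0.05
gripper_force: 0.0
```

```bash
cat > keys.py <<'E'
from meas import *
def keys(cams=('top','side','wrist')):
  for n in cams:
    c=snap(n);W=world(c);z=W[...,2];ok=c['z_map']>0
    f=ok&(abs(W[...,0]-.6)<.07)
    b=f&(z>.060)&(z<.082)&(abs(W[...,1]+.017)<.16)&(cv2.cvtColor(c['frame'],cv2.COLOR_RGB2HSV)[...,1]<150)
    print(n,'block z',np.median(z[b]).round(4),b.sum())
    k=f&(z>.128)&(z<.142)&(abs(W[...,1])<.18)
    nn,l,st,ce=cv2.connectedComponentsWithStats(k.astype(np.uint8))
    for i in range(1,nn):
        if st[i,4]>40: print('  key',ce[i].round(),rect(W[l==i]),z[l==i].mean().round(4))
  return c
E
python3 - <<'E'
from keys import *
keys()
to(.588,.0856,.100,5.6)
E
```

```text
top block z 0.0719 2045
  key [310. 179.] (array([ 608., -119.]), array([29. , 60.7]), 5.1, 279) 0.1347
  key [270. 183.] (array([598.4, -16.6]), array([28.7, 60.1]), 5.0, 276) 0.1347
side block z 0.0713 2347
  key [241. 151.] (array([587.3,  85.2]), array([29.1, 63.2]), 6.1, 188) 0.1338
  key [261. 174.] (array([597.3, -17.5]), array([29.3, 60.9]), 6.0, 229) 0.1336
  key [285. 200.] (array([ 605.9, -120.4]), array([29.4, 61. ]), 7.8, 280) 0.1337
wrist block z 0.0725 14277
  key [271. 195.] (array([589.5,  85.5]), array([29.1, 60.6]), 5.3, 3370) 0.1351
  key [285. 330.] (array([599.8, -23.5]), array([29.1, 38.7]), 5.9, 1344) 0.1355
t 18.95 pos [0.5772 0.0822 0.2047] zaxis [-0. -0. -1.] yaw -1.05 open 0.0501 F [-0.7  0.6  0.2] gf 0.0 q [ 0.05  0.1   1.57 -0.    1.48  0.07]
shift [0.15 0.43 4.19] turn -1.11
```

>>> move_arm:
  plan:
    - [0,0,0,0.14,0.45,0,50]
    - [0,0,-0.55,0,0,0,50]
    - [0,0,-0.55,0,0,0,50]
    - [0,0,0,0,0,0.7,50]
    - [0,0,0,0,0,0.7,50]
    - [0,0,0,0,0,0.7,50]
    - [0,0,0,0,0,0.7,50]
    - [0,0,0,0,0,0.7,50]
    - [0,0,0,0,0,0.7,50]
    - [0,0,0,0,0,0,50]

```text
t: 19.95
tool_pos: [0.5863, 0.0857, 0.0966]
orientation: [-2.109, -2.323, 0.006]
force: [-0.3, 0.3, 0.2]
opening: 0.0499
gripper_force: 0.0
```

>>> move_arm:
  plan:
    - [0,0,0,0,0,0,10]
    - [0,0,0,0,0,0,10]
    - [0,0,0,0,0,0,10]
    - [0,0,0,0,0,0,10]
    - [0,0,0,0,0,0,10]
    - [0,0,0,0,0,0,10]
    - [0,0,0,0,0,0,10]
    - [0,0,0,0,0,0,10]
    - [0,0,0,0,0,0,10]
    - [0,0,0,0,0,0,10]
  force: 50

```text
t: 20.95
tool_pos: [0.5892, 0.0861, 0.101]
orientation: [2.108, 2.328, 0.002]
force: [-0.7, -0.5, 5.9]
opening: 0.0276
gripper_force: 50.0
```

```bash
python3 -c "
from h import *
to(.5885,.0855,.1,5.6)"
```

```text
t 20.95 pos [0.5892 0.0861 0.101 ] zaxis [ 0.002  0.    -1.   ] yaw 5.69 open 0.0276 F [-0.7 -0.5  5.9] gf 50.0 q [ 0.06  0.21  1.64 -0.    1.29 -0.04]
shift [-0.02 -0.03  0.04] turn 0.01
```

>>> move_arm:
  plan:
    - [0,0.95,0,-0.23,0,0,10]
    - [0,0.95,0,-0.23,0,0,10]
    - [0,-0.95,0,0.23,0,-0.01,10]
    - [0,-0.95,0,0.23,0,-0.01,10]
    - [0,-0.95,0,0.23,0,-0.01,10]
    - [0,-0.95,0,0.23,0,-0.01,10]
    - [0,0.95,0,-0.24,0,-0.01,10]
    - [0,0.95,0,-0.24,0,-0.01,10]
    - [0,0.95,0,-0.24,0,-0.01,10]
    - [0,0.95,0,-0.24,0,-0.01,10]

```text
t: 21.95
tool_pos: [0.5902, 0.0752, 0.1046]
orientation: [-2.001, -2.215, -0.208]
force: [-2.8, 3.1, -1.0]
opening: 0.0277
gripper_force: 49.9
```

```bash
python3 - <<'E'
from keys import *
keys(['side','wrist'])
to(.5885,.0855,.100,5.6);print(read_state()['wrist_torque'])
E
```

```text
side block z 0.0713 2279
  key [246. 157.] (array([588.8,  55.3]), array([35.5, 61.6]), 88.1, 160) 0.1346
  key [262. 174.] (array([597.2, -18.6]), array([29.8, 63.2]), 4.3, 233) 0.1335
  key [285. 200.] (array([ 606.3, -120.2]), array([29.1, 61.7]), 7.8, 285) 0.1336
wrist block z 0.0723 15731
  key [255. 202.] (array([588.4,  96. ]), array([29. ,  4.7]), 5.5, 755) 0.1362
  key [254. 255.] (array([590.3,  76.9]), array([23.1, 51.4]), 87.6, 3561) 0.1391
  key [254. 326.] (array([593.1,  44.1]), array([28.5, 15.2]), 5.5, 1963) 0.1341
t 22.05 pos [0.5904 0.0731 0.1041] zaxis [-0.018  0.202 -0.979] yaw 5.48 open 0.0279 F [1.2 7.5 2.9] gf 50.0 q [-0.09  0.22  1.63  0.21  1.33 -0.24]
shift [ 0.46 -0.03  0.26] turn -0.02
[ 1.64889787 -0.30555925 -0.00423065]
```

>>> move_arm:
  plan:
    - [0,-0.95,0,0.25,0,-0.01,10]
    - [0,-0.95,0,0.25,0,-0.01,10]
    - [0,-0.95,0,0.25,0,-0.01,10]
    - [0,-0.95,0,0.25,0,-0.01,10]
    - [0,0.95,0,-0.26,0,-0.01,10]
    - [0,0.95,0,-0.26,0,-0.01,10]
    - [0,0.95,0,-0.26,0,-0.01,10]
    - [0,0.95,0,-0.26,0,-0.01,10]
    - [0,-0.95,0,0.26,0,-0.01,10]
    - [0,-0.95,0,0.26,0,-0.01,10]

```text
t: 23.05
tool_pos: [0.5896, 0.0811, 0.1101]
orientation: [2.113, 2.318, -0.004]
force: [0.2, -5.6, -8.5]
opening: 0.0277
gripper_force: 50.0
```

>>> move_arm:
  plan:
    - [0,0.95,0,-0.27,0,-0.01,10]
    - [0,0.95,0,-0.27,0,-0.01,10]
    - [0,-0.95,0,0.27,0,-0.01,10]
    - [0,-0.95,0,0.27,0,-0.01,10]
    - [0,-0.95,0,0.27,0,-0.01,10]
    - [0,-0.95,0,0.27,0,-0.01,10]
    - [0,0.95,0,-0.28,0,-0.01,10]
    - [0,0.95,0,-0.28,0,-0.01,10]
    - [0,0.95,0,-0.28,0,-0.01,10]
    - [0,0.95,0,-0.28,0,-0.01,10]

```text
t: 24.05
tool_pos: [0.5903, 0.0726, 0.1156]
orientation: [-2.001, -2.215, -0.206]
force: [-1.6, 3.9, -1.8]
opening: 0.0273
gripper_force: 49.9
```

```bash
python3 - <<'E'
from keys import *
keys(['side'])
to(.5885,.0855,.100,5.6)
E
```

```text
side block z 0.0712 2310
  key [244. 159.] (array([577.6,  48.2]), array([18.9, 54.4]), 56.8, 85) 0.1352
  key [262. 174.] (array([597.2, -17.8]), array([28.6, 61.8]), 6.1, 231) 0.1336
  key [286. 200.] (array([ 607.1, -119.6]), array([29.2, 62.3]), 5.4, 282) 0.1338
t 24.1 pos [0.5906 0.0705 0.1154] zaxis [-0.018  0.207 -0.978] yaw 5.61 open 0.0276 F [-0.9 14.5  6.1] gf 50.0 q [-0.09  0.21  1.63  0.21  1.35 -0.24]
shift [ 0.46 -0.03  0.73] turn 0.0
```

>>> move_arm:
  plan:
    - [0,-0.95,0,0.29,0,-0.01,10]
    - [0,-0.95,0,0.29,0,-0.01,10]
    - [0,-0.95,0,0.29,0,-0.01,10]
    - [0,-0.95,0,0.29,0,-0.01,10]
    - [0,0.95,0,-0.3,0,-0.01,10]
    - [0,0.95,0,-0.3,0,-0.01,10]
    - [0,0.95,0,-0.3,0,-0.01,10]
    - [0,0.95,0,-0.3,0,-0.01,10]
    - [0,-0.95,0,0.3,0,-0.01,10]
    - [0,-0.95,0,0.3,0,-0.01,10]

```text
t: 25.1
tool_pos: [0.5889, 0.0812, 0.1222]
orientation: [2.114, 2.319, -0.005]
force: [-0.1, -0.3, -0.9]
opening: 0.0279
gripper_force: 50.0
```

>>> move_arm:
  plan:
    - [0,0.95,0,-0.31,0,-0.01,10]
    - [0,0.95,0,-0.31,0,-0.01,10]
    - [0,-0.95,0,0.31,0,-0.01,10]
    - [0,-0.95,0,0.31,0,-0.01,10]
    - [0,-0.95,0,0.31,0,-0.01,10]
    - [0,-0.95,0,0.31,0,-0.01,10]
    - [0,0.95,0,-0.32,0,-0.01,10]
    - [0,0.95,0,-0.32,0,-0.01,10]
    - [0,0.95,0,-0.32,0,-0.01,10]
    - [0,0.95,0,-0.32,0,-0.01,10]

```text
t: 26.1
tool_pos: [0.5905, 0.0687, 0.128]
orientation: [-2.003, -2.216, -0.203]
force: [-0.5, 0.3, -1.4]
opening: 0.0277
gripper_force: 50.0
```

>>> move_arm:
  plan:
    - [0,-0.95,0,0.33,0,-0.01,10]
    - [0,-0.95,0,0.33,0,-0.01,10]
    - [0,-0.95,0,0.33,0,-0.01,10]
    - [0,-0.95,0,0.33,0,-0.01,10]
    - [0,0.95,0,-0.33,0,-0.01,10]
    - [0,0.95,0,-0.33,0,-0.01,10]
    - [0,0.95,0,-0.33,0,-0.01,10]
    - [0,0.95,0,-0.33,0,-0.01,10]
    - [0,-0.95,0,0.33,0,-0.01,10]
    - [0,-0.95,0,0.33,0,-0.01,10]

```text
t: 27.1
tool_pos: [0.5894, 0.08, 0.1355]
orientation: [2.115, 2.316, -0.005]
force: [-0.1, 1.1, -1.1]
opening: 0.0278
gripper_force: 50.0
```

```bash
python3 - <<'E'
from keys import *
c=keys(['side'])
to(.5885,.0855,.100,5.6)
save(c,'s3.png',(180,80,340,260),3)
E
```

```text
side block z 0.0713 2330
  key [242. 156.] (array([578.2,  63.2]), array([17.9, 51.4]), 61.5, 87) 0.1349
  key [262. 174.] (array([596.5, -18. ]), array([29.5, 60.6]), 6.1, 233) 0.1337
  key [286. 200.] (array([ 607.3, -119.8]), array([29.1, 62. ]), 4.9, 281) 0.1338
t 27.15 pos [0.589  0.085  0.1361] zaxis [ 0.003 -0.01  -1.   ] yaw 5.53 open 0.0279 F [-1.2  2.3 -0.4] gf 50.0 q [ 0.06  0.18  1.61 -0.01  1.35 -0.03]
shift [ 0.04 -0.02  1.44] turn -0.01
```

View pics/s3.png

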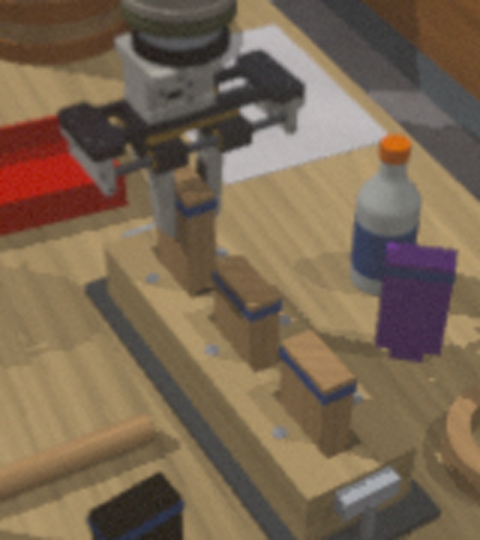

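The side crop shows the held key (190,240) raised well clear while the block is still seated. I lift it and re-measure the tray.

>>> move_arm:
  plan:
    - [0,0,0,0,0,-0.2,10]
    - [0,0,0,0,0,-0.4,10]
    - [0,0,0,0,0,-0.4,10]
    - [0,0,0,0,0,-0.5,10]
    - [0,0,0,0,0,-0.7,10]
    - [0,0,0,0,0,-0.7,10]
    - [0,0,0,0,0,-0.7,10]
    - [0,0,0,0,0,0,10]
    - [0,0,0,0,0,0,10]
    - [0,0,0,0,0,0,10]

```text
t: 28.15
tool_pos: [0.5881, 0.0842, 0.2244]
orientation: [-2.108, -2.328, 0.002]
force: [-0.1, -1.0, -1.2]
opening: 0.0279
gripper_force: 50.0
```

```bash
cat > tray.py <<'E'
from meas import *
def tray():
    for n in ['top','side']:
        c=snap(n);W=world(c);h=cv2.cvtColor(c['frame'],cv2.COLOR_RGB2HSV)
        r=(c['z_map']>0)&((h[...,0]<5)|(h[...,0]>175))&(h[...,1]>180)&(h[...,2]>80)&(W[...,0]>.3)&(W[...,0]<.75)&(W[...,1]>.15)&(W[...,1]<.6)&(W[...,2]<.06)
        print(n,rect(W[r]),rect(W[r&(W[...,2]>.033)]))
E
python3 - <<'E'
from tray import *
from keys import keys
tray();keys(['side'])
to(.451,.357,.25,5.6)
E
```

```text
top (array([509. , 361.2]), array([132.6, 197.8]), 87.2, 3222) (array([509. , 361.2]), array([132.6, 197.8]), 87.2, 293)
side (array([507.5, 357.6]), array([145.2, 197.9]), 87.6, 1571) (array([508.1, 357.3]), array([142.8, 197.9]), 86.9, 259)
side block z 0.0712 2451
  key [262. 174.] (array([597.5, -18.2]), array([30.3, 61.9]), 4.5, 230) 0.1336
  key [285. 200.] (array([ 606.7, -120.1]), array([28.4, 61.3]), 7.8, 283) 0.1335
t 28.3 pos [0.588  0.0843 0.2242] zaxis [-0.002 -0.    -1.   ] yaw 5.69 open 0.0278 F [ 0.2  0.6 -1.4] gf 50.0 q [ 0.06  0.12  1.51  0.    1.51 -0.04]
shift [11.4  -4.37 -1.02] turn 0.02
```

>>> move_arm:
  plan:
    - [0,0,0,0.6,0.02,0,10]
    - [0,0,0,1,0.02,0,10]
    - [0,0,0,1,0.02,0,10]
    - [0,0,0,1,0.02,0,10]
    - [0,0,0,1,0.02,0,10]
    - [0,0,0,1,0.02,0,10]
    - [0,0,0,1,0.02,0,10]
    - [0,0,0,1,0.02,0,10]
    - [0,0,0,1,0.02,0,10]
    - [0,0,0,1,0,0,10]

```text
t: 29.3
tool_pos: [0.5683, 0.3258, 0.225]
orientation: [-2.107, -2.329, 0.001]
force: [-0.0, -1.1, -2.7]
opening: 0.0278
gripper_force: 50.0
```

>>> move_arm:
  plan:
    - [0,0,0,0.8,0,0,10]
    - [0,0,0,0.4,0,0,10]
    - [0,0,0.7,0,0,0.5,10]
    - [0,0,0.7,0,0,0.5,10]
    - [0,0,0,0,0,0.8,10]
    - [0,0,0,0,0,0.8,10]
    - [0,0,0,0,0,0.8,10]
    - [0,0,0,0,0,0.6,10]
    - [0,0,0,0,0,0.5,10]
    - [0,0,0,0,0,0,10]

```text
t: 30.3
tool_pos: [0.5651, 0.3528, 0.1105]
orientation: [-2.273, -2.168, 0.006]
force: [-0.7, -0.4, -1.0]
opening: 0.0278
gripper_force: 50.0
```

```bash
python3 - <<'E'
from tray import *
tray()
to(.566,.354,.087,-2.8)
c=snap('side');save(c,'s4.png',(100,60,330,220),3)
E
```

```text
top (array([507.3, 337.7]), array([100.5, 197. ]), 87.3, 1963) (array([507.1, 325.6]), array([ 79.9, 197.5]), 88.7, 242)
side (array([506.7, 357.3]), array([143.9, 195.4]), 87.0, 1232) (array([506.7, 356.1]), array([139.6, 195.1]), 86.8, 191)
t 30.4 pos [0.5664 0.3536 0.1133] zaxis [ 0.  0. -1.] yaw -2.71 open 0.0277 F [-0.2  0.7 -0.6] gf 50.0 q [0.48 0.39 1.4  0.   1.35 0.53]
shift [ 0.02 -0.02  1.05] turn 0.02
```

View pics/s4.png

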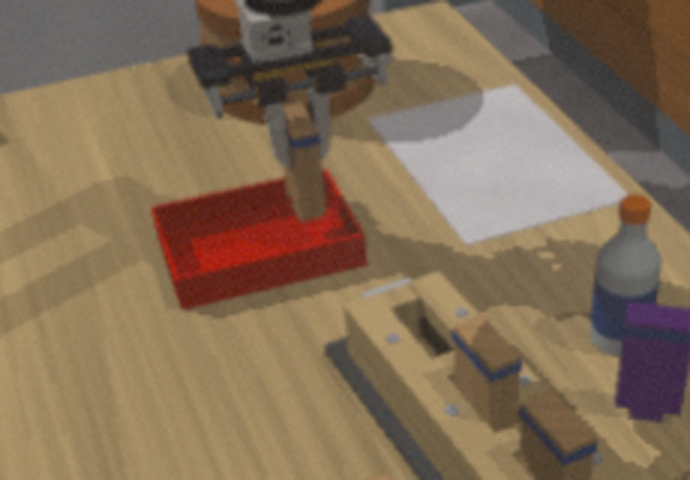

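The side crop shows the key (303,170) hanging upright just above the far (+x) end of the tray floor. I lower it the last 26 mm and release.

>>> move_arm:
  plan:
    - [0,0,0,0,0,0.3,10]
    - [0,0,0,0,0,0.3,10]
    - [0,0,0,0,0,0.2,10]
    - [0,0,0,0,0,0.1,10]
    - [0,0,0,0,0,0.1,10]
    - [0,0,0,0,0,0.05,10]
    - [0,0,0,0,0,0,10]
    - [0,0,0,0,0,0,10]
    - [0,0,0,0,0,0,10]
    - [0,0,0,0,0,0,10]

```text
t: 31.45
tool_pos: [0.5664, 0.3536, 0.087]
orientation: [2.273, 2.168, 0.001]
force: [-0.3, 0.0, -1.7]
opening: 0.0278
gripper_force: 50.0
```

>>> move_arm:
  plan:
    - [0,0,0,0,0,0,28]
    - [0,0,0,0,0,0,32]
    - [0,0,0,0,0,0,38]
    - [0,0,0,0,0,0,45]
    - [0,0,0,0,0,0,45]
    - [0,0,0,0,0,0,45]
    - [0,0,0,0,0,-0.3,45]
    - [0,0,0,0,0,-1,45]
    - [0,0,0,0,0,-1,45]
    - [0,0,0,0,0,-1,45]

```text
t: 32.45
tool_pos: [0.5662, 0.3535, 0.1707]
orientation: [2.273, 2.168, 0.0]
force: [0.4, -0.7, -0.1]
opening: 0.0449
gripper_force: 0.0
```

>>> move_arm:
  plan:
    - [0,0,0,0,0,-1,50]
    - [0,0,0,0,0,-1,50]
    - [0,0,-0.7,0,0,-0.3,50]
    - [0,0,-0.7,0,0,0,50]
    - [0,0,0,-1,0,0,50]
    - [0,0,0,-1,0,0,50]
    - [0,0,0,-1,0,0,50]
    - [0,0,0,-1,0,0,50]
    - [0,0,0,-1,0,0,50]
    - [0,0,0,-1,0,0,50]

```text
t: 33.45
tool_pos: [0.5812, 0.2033, 0.2275]
orientation: [2.108, 2.329, 0.001]
force: [1.0, -0.2, -0.3]
opening: 0.0501
gripper_force: 0.0
```

```bash
python3 - <<'E'
from tray import *
from keys import keys
tray()
c=snap('side');W=world(c)
m=(W[...,2]>.06)&(abs(W[...,1]-.36)<.07)&(abs(W[...,0]-.51)<.1)&(c['z_map']>0);print(rect(W[m]),W[m][:,2].max())
t=m&(W[...,2]>.112);print(rect(W[t]) if t.sum() else 0)
to(.5985,-.017,.100,5.6)
save(c,'s5.png',(100,60,330,220),3)
E
```

```text
top (array([507.9, 357.2]), array([223.2, 127.4]), 13.7, 2276) (array([509.6, 350.4]), array([223.2, 113.5]), 13.8, 191)
side (array([507. , 357.1]), array([144.5, 196.1]), 87.0, 1100) (array([506.9, 356.1]), array([142.4, 195.8]), 87.1, 183)
(array([565.9, 356.2]), array([63.2, 28.8]), 89.2, 282) 0.12166515546756296
(array([566.1, 355.8]), array([59.9, 28.2]), 89.0, 108)
t 33.6 pos [0.5815 0.2031 0.2275] zaxis [ 0.001  0.    -1.   ] yaw 5.57 open 0.0498 F [ 0.3  0.1 -0.3] gf 0.0 q [ 0.25  0.17  1.44 -0.    1.52  0.16]
shift [-8.83 -0.18  5.1 ] turn -0.01
```

View pics/s5.png

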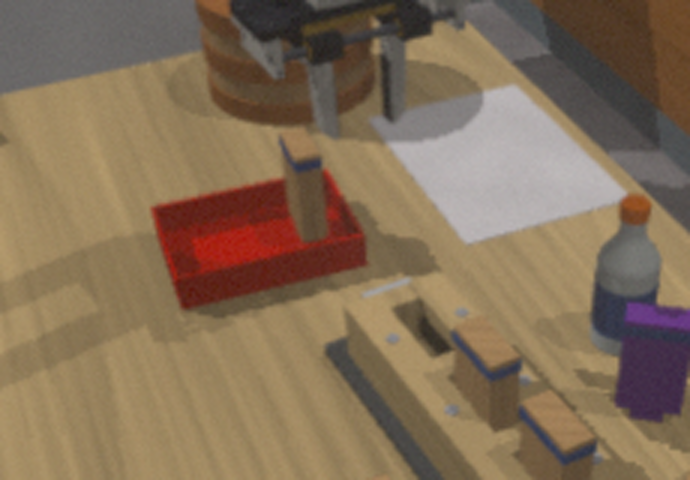

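The first key stands upright in the tray at (305,185). Now the middle key.

>>> move_arm:
  plan:
    - [0,0,0,-1,-0.02,0,50]
    - [0,0,0,-1,-0.02,0,50]
    - [0,0,0,-1,-0.02,0,50]
    - [0,0,0,-1,-0.02,0,50]
    - [0,0,0,-1,-0.02,0,50]
    - [0,0,0,-1,-0.02,0,50]
    - [0,0,0,-1,-0.02,0,50]
    - [0,0,0,-1,-0.02,0,50]
    - [0,0,0,-0.83,-0.02,0,50]
    - [0,0,0,0,0,0.5,50]

```text
t: 34.6
tool_pos: [0.6002, -0.0173, 0.2164]
orientation: [2.108, 2.325, 0.003]
force: [0.5, 0.4, -0.4]
opening: 0.0501
gripper_force: 0.0
```

>>> move_arm:
  plan:
    - [0,0,0,0,0,0.8,50]
    - [0,0,0,0,0,0.8,50]
    - [0,0,0,0,0,0.8,50]
    - [0,0,0,0,0,0.8,50]
    - [0,0,0,0,0,0.8,50]
    - [0,0,0,0,0,0.6,50]
    - [0,0,0,0,0,0,50]
    - [0,0,0,0,0,0,10]
    - [0,0,0,0,0,0,10]
    - [0,0,0,0,0,0,10]

```text
t: 35.6
tool_pos: [0.5996, -0.0159, 0.1007]
orientation: [2.107, 2.328, 0.002]
force: [0.2, -0.9, 0.2]
opening: 0.0303
gripper_force: 0.0
```

>>> move_arm:
  plan:
    - [0,0,0,0,0,0,10]
    - [0,0,0,0,0,0,10]
    - [0,0,0,0,0,0,10]
    - [0,0,0,0,0,0,10]
    - [0,0,0,0,0,0,10]
    - [0,0,0,0,0,0,10]
    - [0,0,0,0,0,0,10]
    - [0,0,0,0,0,0,10]
    - [0,0,0,0,0,0,10]
    - [0,0,0,0,0,0,10]

```text
t: 36.6
tool_pos: [0.5991, -0.0159, 0.1006]
orientation: [2.108, 2.328, 0.001]
force: [-3.3, 1.1, 6.6]
opening: 0.0273
gripper_force: 50.0
```

```bash
python3 - <<'E'
from keys import *
keys(['side'])
to(.5985,-.017,.100,5.6)
E
```

```text
side block z 0.0712 1997
  key [263. 176.] (array([598.7, -27.5]), array([62.4, 40.1]), 6.6, 219) 0.1343
  key [285. 201.] (array([ 606.8, -120.2]), array([29.6, 62.1]), 3.6, 283) 0.1337
t 36.65 pos [ 0.5991 -0.0159  0.1006] zaxis [ 0.001 -0.    -1.   ] yaw 5.68 open 0.0284 F [-3.   0.6  5.5] gf 50.0 q [-0.11  0.22  1.63  0.    1.29 -0.21]
shift [-0.04 -0.03  0.02] turn 0.01
```

>>> move_arm:
  plan:
    - [0,0.95,0,-0.23,0,0,10]
    - [0,0.95,0,-0.23,0,0,10]
    - [0,-0.95,0,0.23,0,-0.01,10]
    - [0,-0.95,0,0.23,0,-0.01,10]
    - [0,-0.95,0,0.23,0,-0.01,10]
    - [0,-0.95,0,0.23,0,-0.01,10]
    - [0,0.95,0,-0.24,0,-0.01,10]
    - [0,0.95,0,-0.24,0,-0.01,10]
    - [0,0.95,0,-0.24,0,-0.01,10]
    - [0,0.95,0,-0.24,0,-0.01,10]

```text
t: 37.65
tool_pos: [0.6, -0.0268, 0.1035]
orientation: [-2.0, -2.214, -0.207]
force: [-3.2, 4.0, -4.9]
opening: 0.0276
gripper_force: 49.9
```

>>> move_arm:
  plan:
    - [0,-0.95,0,0.25,0,-0.01,10]
    - [0,-0.95,0,0.25,0,-0.01,10]
    - [0,-0.95,0,0.25,0,-0.01,10]
    - [0,-0.95,0,0.25,0,-0.01,10]
    - [0,0.95,0,-0.26,0,-0.01,10]
    - [0,0.95,0,-0.26,0,-0.01,10]
    - [0,0.95,0,-0.26,0,-0.01,10]
    - [0,0.95,0,-0.26,0,-0.01,10]
    - [0,-0.95,0,0.26,0,-0.01,10]
    - [0,-0.95,0,0.26,0,-0.01,10]

```text
t: 38.65
tool_pos: [0.5993, -0.021, 0.1096]
orientation: [2.114, 2.319, -0.003]
force: [-1.2, -5.0, -7.1]
opening: 0.0279
gripper_force: 50.0
```

```bash
python3 - <<'E'
from keys import *
keys(['side'])
to(.5985,-.017,.100,5.6)
E
```

```text
side block z 0.0712 2085
  key [262. 180.] (array([586.5, -39.6]), array([21.2, 58.2]), 54.9, 113) 0.1355
  key [286. 200.] (array([ 606.5, -119.8]), array([29., 62.]), 6.5, 281) 0.1338
t 38.7 pos [ 0.599  -0.0177  0.11  ] zaxis [ 0.002 -0.011 -1.   ] yaw 5.57 open 0.0277 F [  3.1 -10.8  -6. ] gf 50.0 q [-0.11  0.21  1.62 -0.01  1.31 -0.2 ]
shift [ 0.03 -0.02  0.4 ] turn -0.0
```

>>> move_arm:
  plan:
    - [0,0.95,0,-0.27,0,-0.01,10]
    - [0,0.95,0,-0.27,0,-0.01,10]
    - [0,-0.95,0,0.27,0,-0.01,10]
    - [0,-0.95,0,0.27,0,-0.01,10]
    - [0,-0.95,0,0.27,0,-0.01,10]
    - [0,-0.95,0,0.27,0,-0.01,10]
    - [0,0.95,0,-0.28,0,-0.01,10]
    - [0,0.95,0,-0.28,0,-0.01,10]
    - [0,0.95,0,-0.28,0,-0.01,10]
    - [0,0.95,0,-0.28,0,-0.01,10]

```text
t: 39.7
tool_pos: [0.6002, -0.0289, 0.1152]
orientation: [-1.998, -2.214, -0.209]
force: [-4.1, 4.8, -3.5]
opening: 0.0282
gripper_force: 49.9
```

>>> move_arm:
  plan:
    - [0,-0.95,0,0.29,0,-0.01,10]
    - [0,-0.95,0,0.29,0,-0.01,10]
    - [0,-0.95,0,0.29,0,-0.01,10]
    - [0,-0.95,0,0.29,0,-0.01,10]
    - [0,0.95,0,-0.3,0,-0.01,10]
    - [0,0.95,0,-0.3,0,-0.01,10]
    - [0,0.95,0,-0.3,0,-0.01,10]
    - [0,0.95,0,-0.3,0,-0.01,10]
    - [0,-0.95,0,0.3,0,-0.01,10]
    - [0,-0.95,0,0.3,0,-0.01,10]

```text
t: 40.7
tool_pos: [0.5991, -0.022, 0.1211]
orientation: [2.114, 2.32, -0.003]
force: [-0.2, -8.4, -13.4]
opening: 0.0277
gripper_force: 50.0
```

```bash
python3 - <<'E'
from keys import *
keys(['side'])
to(.5985,-.017,.100,5.6)
E
```

```text
side block z 0.0712 2164
  key [262. 180.] (array([585.2, -41.1]), array([21.3, 57.6]), 54.0, 96) 0.135
  key [286. 200.] (array([ 607. , -119.6]), array([29.1, 61.6]), 5.0, 280) 0.1336
t 40.75 pos [ 0.5986 -0.0175  0.1216] zaxis [ 0.001 -0.008 -1.   ] yaw 5.6 open 0.0279 F [0.  0.8 0.8] gf 50.0 q [-0.11  0.2   1.61 -0.01  1.33 -0.21]
shift [ 0.03 -0.    0.86] turn -0.0
```

>>> move_arm:
  plan:
    - [0,0.95,0,-0.31,0,-0.01,10]
    - [0,0.95,0,-0.31,0,-0.01,10]
    - [0,-0.95,0,0.31,0,-0.01,10]
    - [0,-0.95,0,0.31,0,-0.01,10]
    - [0,-0.95,0,0.31,0,-0.01,10]
    - [0,-0.95,0,0.31,0,-0.01,10]
    - [0,0.95,0,-0.32,0,-0.01,10]
    - [0,0.95,0,-0.32,0,-0.01,10]
    - [0,0.95,0,-0.32,0,-0.01,10]
    - [0,0.95,0,-0.32,0,-0.01,10]

```text
t: 41.75
tool_pos: [0.6006, -0.0328, 0.128]
orientation: [-1.999, -2.215, -0.209]
force: [-3.0, -0.1, -2.8]
opening: 0.0276
gripper_force: 50.0
```

>>> move_arm:
  plan:
    - [0,-0.95,0,0.33,0,-0.01,10]
    - [0,-0.95,0,0.33,0,-0.01,10]
    - [0,-0.95,0,0.33,0,-0.01,10]
    - [0,-0.95,0,0.33,0,-0.01,10]
    - [0,0.95,0,-0.33,0,-0.01,10]
    - [0,0.95,0,-0.33,0,-0.01,10]
    - [0,0.95,0,-0.33,0,-0.01,10]
    - [0,0.95,0,-0.33,0,-0.01,10]
    - [0,-0.95,0,0.33,0,-0.01,10]
    - [0,-0.95,0,0.33,0,-0.01,10]

```text
t: 42.75
tool_pos: [0.5991, -0.0211, 0.1352]
orientation: [2.116, 2.322, 0.001]
force: [-0.8, 1.2, -1.8]
opening: 0.0277
gripper_force: 50.0
```

```bash
cat > band.py <<'E'
from keys import *
def band(c):
    "z of blue-band pixels above the jig and the held key's visible faces"
    W=world(c);h=cv2.cvtColor(c['frame'],cv2.COLOR_RGB2HSV)
    b=(h[...,0]>110)&(h[...,0]<130)&(h[...,1]>90)&(abs(W[...,0]-.6)<.06)&(abs(W[...,1]+.017)<.18)&(W[...,2]>.09)
    nn,l,st,ce=cv2.connectedComponentsWithStats(b.astype(np.uint8))
    for i in range(1,nn):
        if st[i,4]>8: print('band',ce[i].round(),st[i,4],W[l==i].mean(0).round(3))
E
python3 - <<'E'
from band import *
band(keys(['side']))
to(.5985,-.017,.100,5.6)
E
```

```text
side block z 0.0712 2231
  key [263. 180.] (array([587. , -40.9]), array([19.1, 54.8]), 55.6, 97) 0.1355
  key [286. 200.] (array([ 606.5, -119.8]), array([29.2, 61.9]), 7.7, 278) 0.1336
t 42.8 pos [ 0.5991 -0.0163  0.1358] zaxis [ 0.002 -0.005 -1.   ] yaw 5.63 open 0.0278 F [ 0.7  3.9 -1.9] gf 50.0 q [-0.11  0.19  1.6  -0.    1.35 -0.21]
shift [-0.02 -0.03  1.43] turn 0.01
```

>>> move_arm:
  plan:
    - [0,0,0,0,0,-0.2,10]
    - [0,0,0,0,0,-0.4,10]
    - [0,0,0,0,0,-0.4,10]
    - [0,0,0,0,0,-0.5,10]
    - [0,0,0,0,0,-0.7,10]
    - [0,0,0,0,0,-0.7,10]
    - [0,0,0,0,0,-0.7,10]
    - [0,0,0,0,0,0,10]
    - [0,0,0,0,0,0,10]
    - [0,0,0,0,0,0,10]

```text
t: 43.8
tool_pos: [0.5983, -0.0176, 0.224]
orientation: [-2.108, -2.328, 0.001]
force: [-0.2, 0.1, -2.3]
opening: 0.0278
gripper_force: 50.0
```

```bash
python3 - <<'E'
from band import *
from tray import tray
tray()
c=keys(['side']);save(c,'s6.png',(110,60,340,240),3)
W=world(c)
m=(W[...,2]>.06)&(abs(W[...,1]-.36)<.08)&(abs(W[...,0]-.51)<.12)&(c['z_map']>0)&(W[...,2]<.125);print(rect(W[m]))
to(.508,.357,.225,-2.8)
E
```

```text
top (array([508.6, 357. ]), array([140.1, 197.5]), 86.6, 3230) (array([508.6, 357. ]), array([140.1, 197.5]), 86.6, 450)
side (array([507.3, 356.9]), array([146.2, 196.8]), 86.0, 1261) (array([507.3, 355.8]), array([144.8, 196.1]), 86.3, 213)
side block z 0.0711 2656
  key [286. 201.] (array([ 607.1, -120.4]), array([30.2, 62.6]), 4.7, 287) 0.1336
(array([565.2, 357.3]), array([28.6, 68.1]), 0.4, 285)
t 43.95 pos [ 0.5982 -0.0175  0.2238] zaxis [-0.002  0.    -1.   ] yaw 5.7 open 0.028 F [-0.3 -0.1 -2. ] gf 50.0 q [-0.11  0.13  1.5   0.    1.51 -0.21]
shift [15.26 -2.1  -0.04] turn 1.42
```

View pics/s6.png

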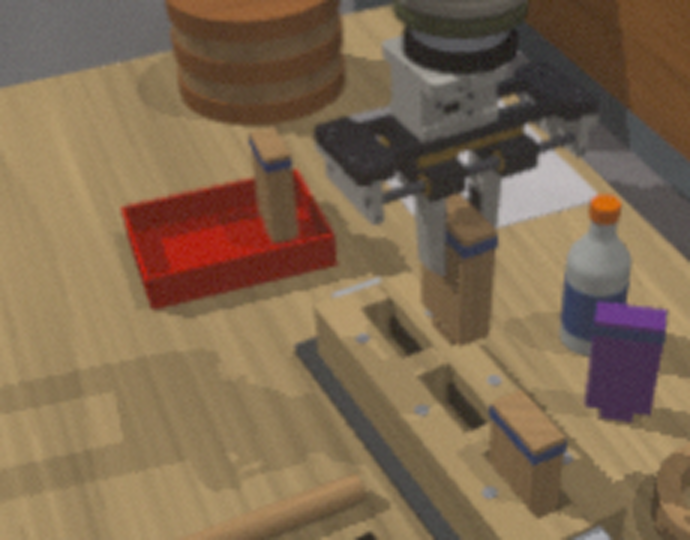

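The side crop shows the middle key held (470,270) with the block seated, and the first key still standing in the tray. I carry this key to the tray's middle.

>>> move_arm:
  plan:
    - [0,0,0,0.6,0,0,10]
    - [0,0,0,1,0,0,10]
    - [0,0,0,1,0,0,10]
    - [0,0,0,1,0,0,10]
    - [0,0,0,1,-0.2,0,10]
    - [0,0,0,1,-0.4,0,10]
    - [0,0,0,1,-0.4,0,10]
    - [0,0,0,1,-0.4,0,10]
    - [0,0,0,1,-0.4,0,10]
    - [0,0,0,1,-0.4,0,10]

```text
t: 44.95
tool_pos: [0.519, 0.2177, 0.2248]
orientation: [-2.107, -2.329, 0.0]
force: [0.4, 0.9, -0.8]
opening: 0.0279
gripper_force: 50.0
```

>>> move_arm:
  plan:
    - [0,0,0,1,-0.1,0,10]
    - [0,0,0,1,0,0,10]
    - [0,0,0,1,0,0,10]
    - [0,0,0,1,0,0,10]
    - [0,0,0,1,0,0,10]
    - [0,0,0,0.7,0,0,10]
    - [0,0,0.7,0,0,0,10]
    - [0,0,0.7,0,0,0,10]
    - [0,0,0,0,0,0,10]
    - [0,0,0,0,0,0,10]

```text
t: 45.95
tool_pos: [0.5033, 0.3575, 0.2249]
orientation: [-2.271, -2.171, 0.0]
force: [0.3, 0.1, -2.1]
opening: 0.0281
gripper_force: 50.0
```

```bash
cat >> tray.py <<'E'
def held():
    "held key seen from the side: extent of oak/any pixels near TCP below the fingers"
    s=read_state();c=snap('side');W=world(c);h=cv2.cvtColor(c['frame'],cv2.COLOR_RGB2HSV);p=s['tool_pos']
    m=(c['z_map']>0)&(np.hypot(W[...,0]-p[0],W[...,1]-p[1])<.045)&(W[...,2]>p[2]-.13)&(W[...,2]<p[2]-.012)&(h[...,1]>70)&(h[...,0]>8)&(h[...,0]<25)
    print('held',m.sum(),'zmin',np.percentile(W[m][:,2],2).round(3),'centre',W[m].mean(0).round(3)) if m.sum() else print('none')
E
python3 - <<'E'
from tray import *
tray();held()
to(.503,.357,.087,-2.8)
E
```

```text
top (array([507.8, 377.4]), array([141. , 197.1]), 86.5, 2698) (array([507.8, 377.4]), array([141. , 197.1]), 86.5, 306)
side (array([506.4, 377.4]), array([146.6, 197.5]), 86.9, 1094) (array([505.7, 376.1]), array([141.2, 197.5]), 87.6, 189)
held 227 zmin 0.145 centre [0.499 0.334 0.183]
t 46.1 pos [0.5035 0.3573 0.225 ] zaxis [-0. -0. -1.] yaw -2.64 open 0.0277 F [ 0.2 -0.8 -1.3] gf 50.0 q [0.53 0.18 1.44 0.   1.52 0.58]
shift [-0.01 -0.02  5.52] turn 0.03
```

The tray has been knocked to y≈0.377. I check that the first key still stands before lowering this one.

```bash
python3 - <<'E'
from tray import *
tray()
c=snap('side');W=world(c)
m=(W[...,2]>.05)&(abs(W[...,1]-.38)<.08)&(W[...,0]>.53)&(W[...,0]<.64)&(c['z_map']>0)&(W[...,2]<.125);print(rect(W[m]))
t=m&(W[...,2]>.112);print(rect(W[t]) if t.sum() else 0)
save(c,'s7.png',(100,50,300,200),3)
E
```

```text
top (array([507.7, 376.6]), array([139.7, 197.2]), 86.4, 2697) (array([507.7, 376.8]), array([139.5, 197.2]), 86.4, 313)
side (array([506.4, 376.7]), array([145.4, 197.5]), 86.0, 1090) (array([506.3, 375.7]), array([139.8, 197.4]), 86.6, 198)
(array([566.4, 408.8]), array([94.6, 28.7]), 87.9, 308)
(array([567.3, 426.9]), array([17.8, 25.4]), 70.3, 28)
```

View pics/s7.png

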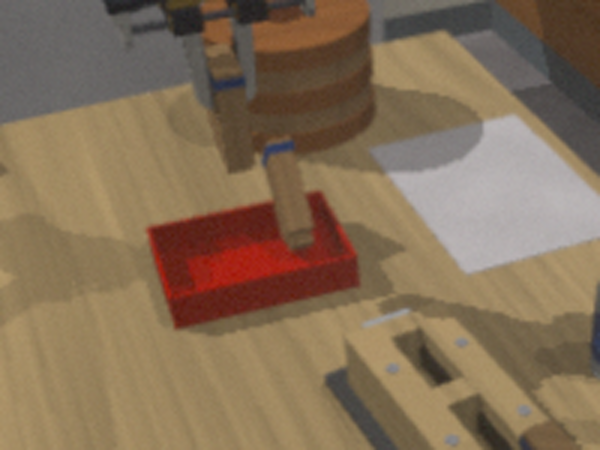

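The first key leans safely against the tray's +y wall at (290,195), with its foot inside the tray. Both facts meet the rules, so I place the second key at the tray's new centre line.

>>> move_arm:
  plan:
    - [0,0,0,0.4,-0.05,0,10]
    - [0,0,0,0.38,-0.05,0,10]
    - [0,0,0,0,0,0.6,10]
    - [0,0,0,0,0,0.8,10]
    - [0,0,0,0,0,0.8,10]
    - [0,0,0,0,0,0.8,10]
    - [0,0,0,0,0,0.8,10]
    - [0,0,0,0,0,0.6,10]
    - [0,0,0,0,0,0.4,10]
    - [0,0,0,0,0,0.2,10]

```text
t: 47.25
tool_pos: [0.5014, 0.3767, 0.0985]
orientation: [-2.273, -2.168, 0.003]
force: [-1.1, 0.5, -1.8]
opening: 0.0278
gripper_force: 50.0
```

>>> move_arm:
  plan:
    - [0,0,0,0,0,0.2,10]
    - [0,0,0,0,0,0.15,10]
    - [0,0,0,0,0,0.1,10]
    - [0,0,0,0,0,0.05,10]
    - [0,0,0,0,0,0.03,10]
    - [0,0,0,0,0,0,10]
    - [0,0,0,0,0,0,10]
    - [0,0,0,0,0,0,28]
    - [0,0,0,0,0,0,32]
    - [0,0,0,0,0,0,36]

```text
t: 48.25
tool_pos: [0.5022, 0.3771, 0.0872]
orientation: [2.273, 2.168, 0.001]
force: [0.6, -0.4, 0.3]
opening: 0.035
gripper_force: 0.0
```

>>> move_arm:
  plan:
    - [0,0,0,0,0,0,40]
    - [0,0,0,0,0,0,40]
    - [0,0,0,0,0,-0.3,40]
    - [0,0,0,0,0,-1,40]
    - [0,0,0,0,0,-1,40]
    - [0,0,0,0,0,-1,40]
    - [0,0,0,0,0,-1,40]
    - [0,0,0,0,0,-1,50]
    - [0,0,-0.7,0,0,-0.3,50]
    - [0,0,-0.7,0,0,0,50]

```text
t: 49.25
tool_pos: [0.5031, 0.3777, 0.2303]
orientation: [2.104, 2.331, 0.007]
force: [-0.3, 0.1, 0.5]
opening: 0.0494
gripper_force: 0.0
```

```bash
python3 - <<'E'
from tray import *
from keys import keys
tray()
c=keys(['side']);W=world(c)
m=(W[...,2]>.05)&(abs(W[...,1]-.38)<.08)&(W[...,0]>.4)&(W[...,0]<.54)&(c['z_map']>0)&(W[...,2]<.125);print(rect(W[m]),rect(W[m&(W[...,2]>.112)]))
to(.6075,-.1194,.100,5.6)
E
```

```text
top (array([507.6, 376.9]), array([139.8, 197.2]), 86.6, 2836) (array([507.6, 376.9]), array([139.8, 197.1]), 86.7, 358)
side (array([507.2, 376. ]), array([142.5, 198.3]), 86.5, 852) (array([507.3, 376.3]), array([141. , 198.4]), 86.2, 177)
side block z 0.0711 2782
  key [286. 200.] (array([ 607.3, -120. ]), array([29.3, 61. ]), 6.6, 283) 0.1336
(array([501.4, 377.5]), array([65.9, 29.9]), 89.3, 315) (array([500.9, 377.6]), array([65.5, 28.3]), 87.9, 117)
t 49.4 pos [0.502  0.377  0.2274] zaxis [ 0.  0. -1.] yaw 5.62 open 0.0497 F [-0.1  0.4 -1.1] gf 0.0 q [0.56 0.21 1.41 0.   1.53 0.46]
shift [-20.18   2.25   5.09] turn 0.0
```

Key 2 is standing in the tray. Next, the third key.

>>> move_arm:
  plan:
    - [0,0,0,-1,0,0,50]
    - [0,0,0,-1,0,0,50]
    - [0,0,0,-1,0,0,50]
    - [0,0,0,-1,0,0,50]
    - [0,0,0,-1,0.4,0,50]
    - [0,0,0,-1,0.4,0,50]
    - [0,0,0,-1,0.4,0,50]
    - [0,0,0,-1,0.4,0,50]
    - [0,0,0,-1,0.4,0,50]
    - [0,0,0,-1,0.25,0,50]

```text
t: 50.4
tool_pos: [0.5831, 0.1327, 0.2265]
orientation: [-2.111, -2.326, 0.001]
force: [0.1, 0.2, -1.0]
opening: 0.0499
gripper_force: 0.0
```

>>> move_arm:
  plan:
    - [0,0,0,-1,0,0,50]
    - [0,0,0,-1,0,0,50]
    - [0,0,0,-1,0,0,50]
    - [0,0,0,-1,0,0,50]
    - [0,0,0,-1,0,0,50]
    - [0,0,0,-1,0,0,50]
    - [0,0,0,-1,0,0,50]
    - [0,0,0,-1,0,0,50]
    - [0,0,0,-1,0,0,50]
    - [0,0,0,-1,0,0,50]

```text
t: 51.4
tool_pos: [0.6073, -0.1159, 0.2265]
orientation: [-2.111, -2.326, 0.0]
force: [1.3, 0.4, 0.7]
opening: 0.05
gripper_force: 0.0
```

>>> move_arm:
  plan:
    - [0,0,0,-0.18,0,0,50]
    - [0,0,0,0,0,0.7,50]
    - [0,0,0,0,0,0.8,50]
    - [0,0,0,0,0,0.8,50]
    - [0,0,0,0,0,0.8,50]
    - [0,0,0,0,0,0.8,50]
    - [0,0,0,0,0,0.7,50]
    - [0,0,0,0,0,0.48,50]
    - [0,0,0,0,0,0,50]
    - [0,0,0,0,0,0,10]

```text
t: 52.4
tool_pos: [0.6082, -0.1192, 0.1002]
orientation: [-2.109, -2.329, -0.0]
force: [0.9, -0.9, -0.7]
opening: 0.0456
gripper_force: 0.0
```

>>> move_arm:
  plan:
    - [0,0,0,0,0,0,10]
    - [0,0,0,0,0,0,10]
    - [0,0,0,0,0,0,10]
    - [0,0,0,0,0,0,10]
    - [0,0,0,0,0,0,10]
    - [0,0,0,0,0,0,10]
    - [0,0,0,0,0,0,10]
    - [0,0,0,0,0,0,10]
    - [0,0,0,0,0,0,10]
    - [0,0,0,0,0,0,10]

```text
t: 53.4
tool_pos: [0.6088, -0.1196, 0.1011]
orientation: [2.107, 2.328, 0.001]
force: [-0.0, 0.8, 5.9]
opening: 0.0281
gripper_force: 50.0
```

```bash
python3 - <<'E'
from keys import *
keys(['side'])
to(.6075,-.1194,.100,5.6)
E
```

```text
side block z 0.0711 2092
  key [288. 203.] (array([ 605. , -134.5]), array([33.5, 61.3]), 85.3, 225) 0.1342
t 53.45 pos [ 0.6088 -0.1196  0.1011] zaxis [ 0.002 -0.    -1.   ] yaw 5.69 open 0.028 F [-0.1  0.4  5.5] gf 50.0 q [-0.28  0.28  1.56  0.    1.3  -0.38]
shift [ 0.01 -0.05  0.04] turn 0.02
```

>>> move_arm:
  plan:
    - [0,0.95,0,-0.23,0,0,10]
    - [0,0.95,0,-0.23,0,0,10]
    - [0,-0.95,0,0.23,0,-0.01,10]
    - [0,-0.95,0,0.23,0,-0.01,10]
    - [0,-0.95,0,0.23,0,-0.01,10]
    - [0,-0.95,0,0.23,0,-0.01,10]
    - [0,0.95,0,-0.24,0,-0.01,10]
    - [0,0.95,0,-0.24,0,-0.01,10]
    - [0,0.95,0,-0.24,0,-0.01,10]
    - [0,0.95,0,-0.24,0,-0.01,10]

```text
t: 54.45
tool_pos: [0.6097, -0.1298, 0.1033]
orientation: [-2.0, -2.213, -0.208]
force: [2.0, 6.4, -8.3]
opening: 0.0278
gripper_force: 49.9
```

>>> move_arm:
  plan:
    - [0,-0.95,0,0.25,0,-0.01,10]
    - [0,-0.95,0,0.25,0,-0.01,10]
    - [0,-0.95,0,0.25,0,-0.01,10]
    - [0,-0.95,0,0.25,0,-0.01,10]
    - [0,0.95,0,-0.26,0,-0.01,10]
    - [0,0.95,0,-0.26,0,-0.01,10]
    - [0,0.95,0,-0.26,0,-0.01,10]
    - [0,0.95,0,-0.26,0,-0.01,10]
    - [0,-0.95,0,0.26,0,-0.01,10]
    - [0,-0.95,0,0.26,0,-0.01,10]

```text
t: 55.45
tool_pos: [0.609, -0.1238, 0.1097]
orientation: [2.112, 2.32, -0.002]
force: [2.6, -4.6, -5.9]
opening: 0.0275
gripper_force: 50.0
```

```bash
python3 - <<'E'
from keys import *
keys(['side'])
to(.6075,-.1194,.100,5.6)
E
```

```text
side block z 0.0712 2139
  key [286. 207.] (array([ 595.3, -142.2]), array([20. , 58.3]), 53.8, 121) 0.1354
t 55.5 pos [ 0.6087 -0.1206  0.1102] zaxis [ 0.002 -0.01  -1.   ] yaw 5.64 open 0.0278 F [ 6.5 -9.2 -8.3] gf 50.0 q [-0.27  0.26  1.56 -0.01  1.31 -0.37]
shift [ 0.06 -0.04  0.41] turn 0.01
```

>>> move_arm:
  plan:
    - [0,0.95,0,-0.27,0,0,10]
    - [0,0.95,0,-0.27,0,0,10]
    - [0,-0.95,0,0.27,0,-0.01,10]
    - [0,-0.95,0,0.27,0,-0.01,10]
    - [0,-0.95,0,0.27,0,-0.01,10]
    - [0,-0.95,0,0.27,0,-0.01,10]
    - [0,0.95,0,-0.28,0,-0.01,10]
    - [0,0.95,0,-0.28,0,-0.01,10]
    - [0,0.95,0,-0.28,0,-0.01,10]
    - [0,0.95,0,-0.28,0,-0.01,10]

```text
t: 56.5
tool_pos: [0.6099, -0.1324, 0.1149]
orientation: [-1.999, -2.213, -0.209]
force: [-1.0, 6.1, -3.2]
opening: 0.0276
gripper_force: 49.9
```

>>> move_arm:
  plan:
    - [0,-0.95,0,0.29,0,-0.01,10]
    - [0,-0.95,0,0.29,0,-0.01,10]
    - [0,-0.95,0,0.29,0,-0.01,10]
    - [0,-0.95,0,0.29,0,-0.01,10]
    - [0,0.95,0,-0.3,0,-0.01,10]
    - [0,0.95,0,-0.3,0,-0.01,10]
    - [0,0.95,0,-0.3,0,-0.01,10]
    - [0,0.95,0,-0.3,0,-0.01,10]
    - [0,-0.95,0,0.3,0,-0.01,10]
    - [0,-0.95,0,0.3,0,-0.01,10]

```text
t: 57.5
tool_pos: [0.6085, -0.1247, 0.1204]
orientation: [2.113, 2.322, -0.002]
force: [3.3, -7.8, -12.5]
opening: 0.0278
gripper_force: 49.9
```

```bash
python3 - <<'E'
from keys import *
keys(['side'])
to(.6075,-.1194,.100,5.6)
E
```

```text
side block z 0.0719 2187
  key [287. 208.] (array([ 595.7, -145.2]), array([19.7, 57.2]), 53.0, 111) 0.1352
t 57.55 pos [ 0.6078 -0.1206  0.1209] zaxis [-0.    -0.008 -1.   ] yaw 5.65 open 0.0275 F [ 1.2  2.2 -1.4] gf 50.0 q [-0.27  0.25  1.55 -0.01  1.34 -0.37]
shift [ 0.05 -0.01  0.83] turn 0.01
```

>>> move_arm:
  plan:
    - [0,0.95,0,-0.31,0,0,10]
    - [0,0.95,0,-0.31,0,0,10]
    - [0,-0.95,0,0.31,0,0,10]
    - [0,-0.95,0,0.31,0,0,10]
    - [0,-0.95,0,0.31,0,-0.01,10]
    - [0,-0.95,0,0.31,0,-0.01,10]
    - [0,0.95,0,-0.32,0,-0.01,10]
    - [0,0.95,0,-0.32,0,-0.01,10]
    - [0,0.95,0,-0.32,0,-0.01,10]
    - [0,0.95,0,-0.32,0,-0.01,10]

```text
t: 58.55
tool_pos: [0.6102, -0.1367, 0.127]
orientation: [-2.0, -2.214, -0.209]
force: [-0.5, 0.1, -1.4]
opening: 0.028
gripper_force: 50.0
```

>>> move_arm:
  plan:
    - [0,-0.95,0,0.33,0,-0.01,10]
    - [0,-0.95,0,0.33,0,-0.01,10]
    - [0,-0.95,0,0.33,0,-0.01,10]
    - [0,-0.95,0,0.33,0,-0.01,10]
    - [0,0.95,0,-0.33,0,-0.01,10]
    - [0,0.95,0,-0.33,0,-0.01,10]
    - [0,0.95,0,-0.33,0,-0.01,10]
    - [0,0.95,0,-0.33,0,-0.01,10]
    - [0,-0.95,0,0.33,0,-0.01,10]
    - [0,-0.95,0,0.33,0,-0.01,10]

```text
t: 59.55
tool_pos: [0.6078, -0.1242, 0.1332]
orientation: [-2.114, -2.323, 0.001]
force: [-0.4, 0.8, -1.6]
opening: 0.028
gripper_force: 49.9
```

```bash
python3 - <<'E'
from keys import *
keys(['side','top'])
to(.6075,-.1194,.100,5.6)
E
```

```text
side block z 0.0712 2171
  key [286. 208.] (array([ 594.9, -145.4]), array([18. , 55.8]), 53.7, 108) 0.1352
top block z 0.0718 2396
t 59.65 pos [ 0.608  -0.1188  0.1341] zaxis [-0.     0.001 -1.   ] yaw 5.85 open 0.0279 F [ 0.2  0.9 -1.5] gf 49.9 q [-0.28  0.24  1.54  0.    1.36 -0.38]
shift [-0.02 -0.02  1.36] turn 0.04
```

>>> move_arm:
  plan:
    - [0,0,0,0,0,-0.2,10]
    - [0,0,0,0,0,-0.4,10]
    - [0,0,0,0,0,-0.4,10]
    - [0,0,0,0,0,-0.5,10]
    - [0,0,0,0,0,-0.7,10]
    - [0,0,0,0,0,-0.7,10]
    - [0,0,0,0,0,-0.7,10]
    - [0,0,0,0.4,0,0,10]
    - [0,0,0,1,0,0,10]
    - [0,0,0,1,0,0,10]

```text
t: 60.65
tool_pos: [0.6019, -0.0606, 0.2239]
orientation: [-2.109, -2.327, -0.001]
force: [-0.1, 0.7, -1.5]
opening: 0.0275
gripper_force: 49.9
```

>>> move_arm:
  plan:
    - [0,0,0,1,-0.3,0,10]
    - [0,0,0,1,-0.3,0,10]
    - [0,0,0,1,-0.3,0,10]
    - [0,0,0,1,-0.3,0,10]
    - [0,0,0,1,-0.3,0,10]
    - [0,0,0,1,-0.3,0,10]
    - [0,0,0,1,-0.3,0,10]
    - [0,0,0,1,-0.3,0,10]
    - [0,0,0,1,-0.3,0,10]
    - [0,0,0,1,-0.3,0,10]

```text
t: 61.65
tool_pos: [0.5017, 0.1814, 0.2237]
orientation: [-2.108, -2.329, 0.0]
force: [0.5, -0.7, -1.9]
opening: 0.0279
gripper_force: 49.9
```

>>> move_arm:
  plan:
    - [0,0,0,1,-0.4,0,10]
    - [0,0,0,1,-0.4,0,10]
    - [0,0,0,1,-0.4,0,10]
    - [0,0,0,1,-0.4,0,10]
    - [0,0,0,1,-0.16,0,10]
    - [0,0,0,1,0,0,10]
    - [0,0,0,1,0,0,10]
    - [0,0,0,1,0,0,10]
    - [0,0,0.7,0,0,0,10]
    - [0,0,0.7,0,0,0,10]

```text
t: 62.65
tool_pos: [0.4381, 0.3757, 0.2234]
orientation: [-2.274, -2.167, 0.002]
force: [-0.5, -0.2, -2.3]
opening: 0.0276
gripper_force: 49.9
```

```bash
python3 - <<'E'
from tray import *
tray();held()
to(.439,.377,.0865,-2.8)
c=snap('side');save(c,'s8.png',(80,30,300,200),3)
E
```

```text
top (array([508.2, 385.9]), array([158.8, 197.3]), 86.4, 2553) (array([507.7, 377.5]), array([142.1, 197.3]), 86.4, 337)
side (array([506., 377.]), array([144., 197.]), 87.3, 918) (array([506.1, 376.5]), array([142. , 197.1]), 87.1, 186)
held 197 zmin 0.145 centre [0.435 0.349 0.182]
t 62.8 pos [0.4386 0.3749 0.2237] zaxis [-0.001 -0.    -1.   ] yaw -2.59 open 0.0278 F [ 0.8 -0.9 -1.2] gf 49.9 q [0.62 0.07 1.56 0.   1.51 0.66]
shift [0.09 0.02 5.49] turn 0.03
```

View pics/s8.png

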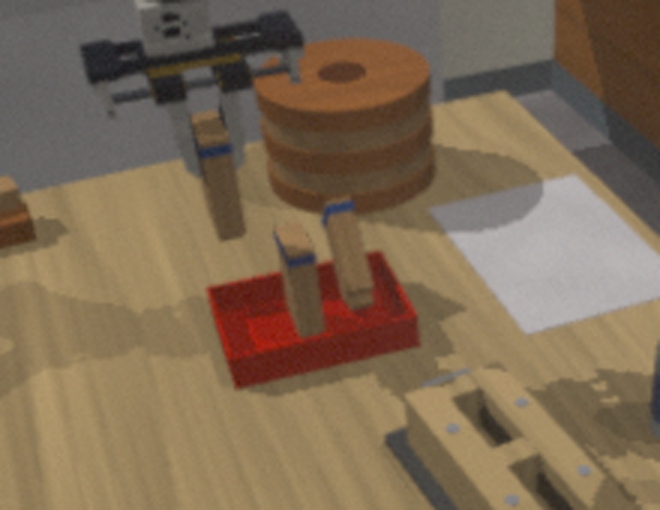

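The side crop shows the third key held (222,180), the second standing (300,280), and the first leaning (345,255) inside the tray. I lower the third key at the tray's near end.

>>> move_arm:
  plan:
    - [0,0,0,0.09,0,0.6,10]
    - [0,0,0,0,0,0.8,10]
    - [0,0,0,0,0,0.8,10]
    - [0,0,0,0,0,0.8,10]
    - [0,0,0,0,0,0.8,10]
    - [0,0,0,0,0,0.6,10]
    - [0,0,0,0,0,0.4,10]
    - [0,0,0,0,0,0.2,10]
    - [0,0,0,0,0,0.2,10]
    - [0,0,0,0,0,0.1,10]

```text
t: 63.85
tool_pos: [0.4396, 0.3772, 0.0919]
orientation: [2.273, 2.169, 0.001]
force: [0.1, -0.3, -1.8]
opening: 0.028
gripper_force: 49.9
```

>>> move_arm:
  plan:
    - [0,0,0,0,0,0.1,10]
    - [0,0,0,0,0,0.05,10]
    - [0,0,0,0,0,0.03,10]
    - [0,0,0,0,0,0,10]
    - [0,0,0,0,0,0,10]
    - [0,0,0,0,0,0,28]
    - [0,0,0,0,0,0,32]
    - [0,0,0,0,0,0,36]
    - [0,0,0,0,0,0,40]
    - [0,0,0,0,0,0,40]

```text
t: 64.85
tool_pos: [0.4393, 0.377, 0.0873]
orientation: [2.273, 2.168, 0.0]
force: [-0.8, 0.1, 0.2]
opening: 0.0396
gripper_force: 0.0
```

>>> move_arm:
  plan:
    - [0,0,0,0,0,-0.3,40]
    - [0,0,0,0,0,-1,40]
    - [0,0,0,0,0,-1,40]
    - [0,0,0,0,0,-1,40]
    - [0,0,0,0,0,-1,40]
    - [0,0,0,0,0,-1,40]
    - [0,0,0,-1,0,0,40]
    - [0,0,0,-1,0,0,40]
    - [0,0,0,-1,0,0,40]
    - [0,0,0,-1,0,0,40]

```text
t: 65.85
tool_pos: [0.4345, 0.2762, 0.2204]
orientation: [2.273, 2.169, 0.001]
force: [-0.3, 0.7, -0.5]
opening: 0.0396
gripper_force: 0.0
```

>>> move_arm:
  plan:
    - [0,0,0,-1,0,0,40]
    - [0,0,0,-1,0,0,40]
    - [0,0,0,-1,0,0,40]
    - [0,0,0,-0.5,0,0,40]
    - [0,0,0,0,0,0,40]
    - [0,0,0,0,0,0,40]
    - [0,0,0,0,0,0,40]
    - [0,0,0,0,0,0,40]
    - [0,0,0,0,0,0,40]
    - [0,0,0,0,0,0,40]

```text
t: 66.85
tool_pos: [0.4303, 0.19, 0.2195]
orientation: [-2.272, -2.169, 0.0]
force: [-0.7, -0.1, -1.3]
opening: 0.0401
gripper_force: 0.0
```

```bash
python3 - <<'E'
from reg import *
from tray import tray
from keys import keys
tray();keys(['side']);reg()
c=snap('side');a=snap('top')
im=np.hstack([cv2.resize(c['frame'][30:220,80:270],(400,400)),cv2.resize(a['frame'][130:280,90:240],(400,400))])
cv2.imwrite('pics/fin.png',im[...,::-1])
to(0.4,.2,.2)
E
```

```text
top (array([542.8, 375. ]), array([140.6, 125.8]), 87.3, 1215) (array([542.8, 375. ]), array([140.6, 125.8]), 87.3, 182)
side (array([506.8, 376. ]), array([142.4, 198.2]), 87.1, 665) (array([507.2, 374.5]), array([140. , 198.4]), 86.2, 165)
side block z 0.0711 3167
top bar (array([ 465.9, -347.6]), array([16.7, 50.9]), 89.8, 126) tab ((array([ 512.6, -347. ]), array([38.2, 67.2]), 87.9, 83), array([ 0.5368, -0.3481,  0.0899]))
side bar (array([ 463.8, -350.3]), array([15.1, 54.4]), 87.5, 242) tab ((array([ 521.9, -355.1]), array([52.9, 38.1]), 14.6, 136), array([ 0.5379, -0.3521,  0.0883]))
wrist bar None tab None
t 67.25 pos [0.4304 0.1896 0.2197] zaxis [ 0. -0. -1.] yaw -2.7 open 0.04 F [-0.4 -0.1  0. ] gf 0.0 q [ 0.31 -0.22  1.85 -0.    1.52  0.35]
shift [ 0.36 -1.24  0.79] turn None
```

View pics/fin.png

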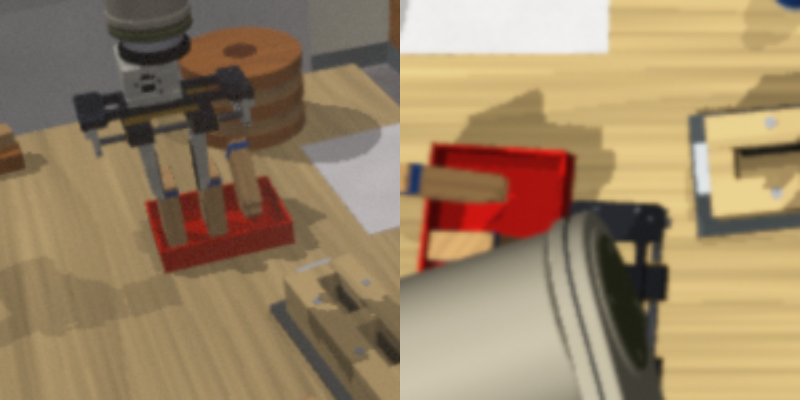

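The crops show two keys standing and one leaning at rest with its middle inside the tray. The gripper is clear, the block is seated, and the lock and knob are in place. I hand in the job.

```bash
python3 -c "
from plant import *
print(close_job())"
```

```text
the job is handed in; nothing more can be done
None
```

I handed the job in at about 67 s with every step done; the judge returned no verdict. The knob is on the green mark, the lock fork is home against its stop, and the jig block is seated. All three keys are in the red tray, two standing and one leaning against a wall after the tray was knocked.

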